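# Transfer sealed sample kits into a clip-lock box

## Robot

A 7-joint arm with a two-finger parallel gripper is mounted at the origin on the work surface. World frame = base frame: x ahead of the robot, y to its left, z up, the work surface at z = 0. Lengths are in m, angles in rad, forces in N, time in s.
With the tool pointing down it reaches from about 0.425 to 0.825 m from the base axis. Payload 3.6 kg.
Tool frame: the origin (TCP) lies on the centre line of the jaws, within the pads' length; the fingertips stand ahead of it and the grasp point (between the pads) lies 6 mm ahead of it (robot.tip_reach is the z of the fingertips in the tool frame, in m); z points along the fingers, y is the line along which they close (so a half turn about z gives the same grasp; the last joint's range is limited). The gripper opens to 85 mm and grips with 20 to 120 N. Pads are 22 mm wide; open, the fingers measure 114 mm over their backs; the gripper's body (76 mm by 85 mm) begins 54 mm behind the grasp point. The pads swing forward as they close: fully open they stand 13 mm farther back than shut.
Start: joints at [1.2, 0.615, -0.013, 1.423, 0.008, 1.103, -0.04], TCP at [0.22, -0.612, 0.256] pointing down, gripper open.
Joint ranges: [-3.12, 3.12], [-0.3, 2.06], [-1.34, 1.32], [0.26, 2.42], [-1.36, 4.5], [0.01, 1.98], [-2.84, 2.84]. Speed limits (rad/s): [2.79, 2.79, 3.14, 3.14, 3.14, 3.14, 3.14].

## Interface

Orientations are given as a 3x3 rotation matrix whose columns are the frame's x, y, z axes.
In Python, from plant import robot gives the robot as it stands.
- The arm moves only by the tool carry_out, never from a script. Its argument "increments" is one flat list of numbers, 7 for each row, row after row: the shift along the world's x, y, z normalised to -1 to 1, where 1 is 10 cm, then the turn, a rotation vector about the world's x, y, z normalised to -1 to 1, where 1 is 90 degrees, then the gripper command: -1 is fully open, 1 is shut, values between are in proportion. A call has 1 to 5 rows; each row is the pose to reach, as a shift and turn from the pose commanded when the call began; what a row does not reach only later rows make up. A row lasts 1/12 s, in which the tool goes at most 41.7 mm and 7.16 degrees, less where a joint would pass 70% of its speed; a pose out of reach is approached as far as the arm can. A call with a number of a shift or a turn outside -1 to 1 is refused whole. A call with a gripper value outside its range is refused whole. The fingers move at their own pace and stop on an object; "newtons" is the grip in N (left out, the last holds). Time passes only in rows, so rows that repeat a pose let the fingers close. It gives the time, the measured TCP pose, the force, the opening and the grip force at its end, in the units of the state.
- robot.get_obs(): the state, without advancing time (a new reading comes with each control period).
- robot.camera(name): name is "side" or "top"; returns (picture, depth): 384x512x3 uint8, red, green, blue; 384x512 float32, m along the optical axis (not along the pixel's ray), 0 where there is no reading.
- robot.get_calibration(name): a dict with "fovy" (degrees; the focal length in pixels is half the picture's height over the tangent of half this angle, whatever the lens; pixels are square), "cx", "cy" (the principal point, pixels), "origin" and "orientation" of the camera in the world. Camera axes: x right, y down, z forward; pixel columns grow to the right and rows downward; lengths in m; the calibration is good to about 2 mm. A picture is of the moment at which its call begins. get_calibration takes no time and is no camera call.
- robot.sign_off(): hands the job in; it is judged then, once.
The state is a dict: "time_s": time; "joints": joint angles; "joint_velocities": joint speeds; "joint_efforts": joint torques, N m; "tcp_pos": TCP position; "eef_rot": TCP orientation; "force": force on the tool from outside, world axes, zero at the start; "torque": the same for the moment, N m; "finger_gap": finger opening in m; "grasp_force": force on a finger pad.
Only numpy, scipy, OpenCV 4.12 (cv2) and the standard library are available. Lean on these libraries where they do the work, as an engineer would, in place of code of your own. Each camera call takes 0.05 s, during which the arm holds its last target. There are 200 camera calls.

## Task

Open the specimen case (slide its keeper away, then its bolt, then swing the cover all the way open) and move every sample kit in it into the clear transfer box. Then set the lid squarely onto the box, fully down, with its clips still up, and flip all four side clips fully down against the walls. Leave the mouse, the label roll and the stamp where they are.

Things in the scene. Friction and masses are not known exactly. Their poses are not given: they have to be found in the camera images.
- case: The specimen case, fixed: a grey shallow tray, outside 94 x 242 mm (x, y), floor 5 mm thick, 5 mm walls with their tops 16 mm above the desk, and in front of it (towards its own -x) a 103 x 160 mm ledge 16 mm high that carries the two catches. Origin: under the middle of the tray, at desk level; x points away from the ledge to the hinge side, y to the left, z up. Yaw varies by about 0.1 rad.
- keeper (a joint): The first catch, a steel slide on the ledge with an upright peg: 0 to 0.024 m, 0 = blocking, grows as it is slid towards the case's -x (away from the cover). Its block stands in the path of the bolt until it has been slid about 18 mm; friction about 1.5 N, stays where it is left.
- keeper_peg (a point): Where to grip the keeper's peg (12 mm across, upright, dark steel, its top 9 mm above this point, clear for 24 mm below it), 61 mm above the desk; moves with the keeper. At 0 it lies at (-117, +34, 61) mm in the case's frame.
- bolt (a joint): The second latch, a steel bolt on the ledge with an upright peg: 0 to 0.032 m, 0 = shut, grows as it is slid towards the case's +y. Shut, it lies over the steel lug of the cover and holds the cover down; it frees the lug from about 22 mm on. It cannot be slid past the keeper while that blocks. Friction about 1.5 N, stays where it is left.
- bolt_peg (a point): Where to grip the bolt's peg (12 mm across, upright, dark steel, its top 9 mm above this point, clear for 24 mm below it), 61 mm above the desk; moves with the bolt. At 0 it lies at (-92, 0, 61) mm in the case's frame.
- cover (a joint): The white deep cover of the case (94 x 242 x 37 mm, about 0.25 kg) on a free hinge along its far edge: 0 = shut, grows as the front edge goes up and back, stop at 1.75 rad. Below about 1.0 rad it falls shut, beyond about 1.1 rad it falls open by itself and stays. A flat steel lug, 14 mm wide, sticks out 51 mm from the foot of its front wall (it is what the bolt holds); when the cover stands open this lug points up, its end about 165 mm above the desk.
- cover_fin (a point): Grip point of the black upright fin on top of the cover near its front edge: 12 mm wide along the case's y, 16 mm along x, 34 mm high; the point is 10 mm below its top and 24 mm above the cover's top (78 mm above the desk when shut), 34 mm in front of the tray's middle. The fin may turn between the fingers when pinched along y.
- cover_hinge (a point): Middle of the cover's hinge axis (the axis is the case's y), at (47, 0, 17) mm in the case's frame.
- box: The transfer box, fixed, open-topped, clear plastic, 156 x 156 mm outside, 75 mm high, walls and floor 8 mm thick (inside 140 x 140 x 67 mm). Origin: under its middle at desk level; z up, x and y square to its sides.
- lid: The loose white snap-lock lid (0.25 kg) of the transfer box. Origin: middle of the underside of its plug, z up. From below: plug 134 mm square, 0 to 8 mm (its lowest 4 mm only 126 mm), plate 166 mm square from 8 to 16 mm, grey handle along its own x, 70 long, 16 wide, from 16 to 44 mm. At the start it lies right way up on the desk. On the box the plate rests on the rim, the origin 67 mm above the desk; it may go on in any of its four quarter turns.
- kit0: A sealed sample kit, white carton with a grey band, 56 x 30 x 28 mm (x, y, z), about 40 g, origin in the middle of its underside. There are 2 to 4 of them (kit0 to kit3, absent ones read None), all alike, standing side by side on the tray's floor under the cover, their 30 mm side along the case's y, places 58 mm apart at -87, -29, 29 and 87 mm.
- kit1: A sealed sample kit, white carton with a grey band, 56 x 30 x 28 mm (x, y, z), about 40 g, origin in the middle of its underside. There are 2 to 4 of them (kit0 to kit3, absent ones read None), all alike, standing side by side on the tray's floor under the cover, their 30 mm side along the case's y, places 58 mm apart at -87, -29, 29 and 87 mm.
- kit2: A sealed sample kit, white carton with a grey band, 56 x 30 x 28 mm (x, y, z), about 40 g, origin in the middle of its underside. There are 2 to 4 of them (kit0 to kit3, absent ones read None), all alike, standing side by side on the tray's floor under the cover, their 30 mm side along the case's y, places 58 mm apart at -87, -29, 29 and 87 mm.
- kit3: A sealed sample kit, white carton with a grey band, 56 x 30 x 28 mm (x, y, z), about 40 g, origin in the middle of its underside. There are 2 to 4 of them (kit0 to kit3, absent ones read None), all alike, standing side by side on the tray's floor under the cover, their 30 mm side along the case's y, places 58 mm apart at -87, -29, 29 and 87 mm.
- clip0 (a joint): The grey side clip on the lid's +x side (44 mm wide, 30 mm long, 5 mm thick), hinged on the lid's edge 85 mm from its middle and 12 mm above its origin: 0 = sticking straight out, negative = raised, 1.57 = hanging straight down along the wall (fully flipped down). Range -0.6 to 1.57; turns with a friction of 0.03 N m and stays where it is left.
- clip1 (a joint): The grey side clip on the lid's +y side (44 mm wide, 30 mm long, 5 mm thick), hinged on the lid's edge 85 mm from its middle and 12 mm above its origin: 0 = sticking straight out, negative = raised, 1.57 = hanging straight down along the wall (fully flipped down). Range -0.6 to 1.57; turns with a friction of 0.03 N m and stays where it is left.
- clip2 (a joint): The grey side clip on the lid's -x side (44 mm wide, 30 mm long, 5 mm thick), hinged on the lid's edge 85 mm from its middle and 12 mm above its origin: 0 = sticking straight out, negative = raised, 1.57 = hanging straight down along the wall (fully flipped down). Range -0.6 to 1.57; turns with a friction of 0.03 N m and stays where it is left.
- clip3 (a joint): The grey side clip on the lid's -y side (44 mm wide, 30 mm long, 5 mm thick), hinged on the lid's edge 85 mm from its middle and 12 mm above its origin: 0 = sticking straight out, negative = raised, 1.57 = hanging straight down along the wall (fully flipped down). Range -0.6 to 1.57; turns with a friction of 0.03 N m and stays where it is left.
- mouse: Bystander: black computer mouse, about 100 x 58 x 33 mm, origin under its middle.
- label_roll: Bystander: roll of paper labels standing on end, 76 mm across, 45 mm high, origin under its middle.
- stamp: Bystander: wooden hand stamp, 40 mm across, 66 mm high, origin under its middle.

How it is judged:
On the way, in this order (a step that is already met when the one before it is completed fails the run):
1. the keeper is slid clear of the bolt (at least 18 mm) (value of joint keeper above 0.018 m), for 0.2 s.
2. the bolt is slid clear of the cover's lug (at least 23 mm) (value of joint bolt above 0.023 m), for 0.2 s.
3. the cover is swung open (past 1.5 rad) (value of joint cover above 1.5 rad), for 0.2 s.
4. every kit present is inside the transfer box (x of kit0 in the frame of box between -0.07 and 0.07 m and y of kit0 in the frame of box between -0.07 and 0.07 m and z of kit0 in the frame of box between 0 and 0.062 m and x of kit1 in the frame of box between -0.07 and 0.07 m and y of kit1 in the frame of box between -0.07 and 0.07 m and z of kit1 in the frame of box between 0 and 0.062 m and x of kit2 in the frame of box between -0.07 and 0.07 m and y of kit2 in the frame of box between -0.07 and 0.07 m and z of kit2 in the frame of box between 0 and 0.062 m and x of kit3 in the frame of box between -0.07 and 0.07 m and y of kit3 in the frame of box between -0.07 and 0.07 m and z of kit3 in the frame of box between 0 and 0.062 m), for 0.2 s.
5. the lid is seated on the box with all four clips still up (below 0.6 rad) (z of lid in the frame of box between 0.0635 and 0.0705 m and horizontal distance between lid and box below 0.006 m and angle between lid's own z axis and vertical below 0.05 rad and value of joint each of clip0, clip1, clip2, clip3 below 0.6 rad), for 0.2 s.
At the end, for the whole second after the job is handed in: Every kit present lies inside the transfer box, the lid rests on its rim (within 3.5 mm of height, 6 mm of centre, 0.05 rad of level) and at rest, and all four clips are flipped down past 1.35 rad (all of step 4 and z of lid in the frame of box between 0.0635 and 0.0705 m and horizontal distance between lid and box below 0.006 m and angle between lid's own z axis and vertical below 0.05 rad and value of joint each of clip0, clip1, clip2, clip3 above 1.35 rad and linear speed of lid below 0.02 m/s); the robot touches nothing.
It fails at once if a bystander (mouse, label roll, stamp) is pushed more than 30 mm (distance of any of mouse, label_roll, stamp from where it was at the start of the episode above 0.03 m).
Of kit0, kit1, kit2, kit3 only 2 to 4 are there at a start; the rules pass over those that are not, and their reading is None.
At some moment in a run one of kit0, kit1, kit2, kit3 may be knocked a few centimetres aside while the robot is not near it.
Once in a run the grip may slacken for a moment while it holds something.
It also fails if it takes over 210 s, if anything falls off the work surface, if the arm or the gripper's body presses on something with over 40 N, if the wrist force passes 120 N, or if a joint passes its speed limit or range.

## Working session

There is one attempt and no reset: what is moved stays moved. The work goes in short steps, Python scripts to look and compute and a tool call to move; the robot and the scene stay as the last step left them, time stands still between calls to the robot, and variables do not carry over. Pictures are saved under pics/ and viewed, at most 14 in all, crops included, and the job is handed in when it is done.

Besides the shell and the picture viewer there is one more tool, called after "Call:" as a command line: name --argument value ..., lists and objects as JSON in quotes. carry_out: Moves the arm, as the interface text tells. Scaled input: -1 to 1 covers 10 cm each way for a shift and 90 degrees each way for a turn. Its arguments: {"type":"object","properties":{"increments":{"type":"array"},"newtons":{"type":"number"}},"required":["increments"]}

```bash
ls; mkdir -p pics; cat > h.py <<'E'
import numpy as np, cv2
from plant import robot
def cloud(n):
    im,d=robot.camera(n); c=robot.get_calibration(n)
    f=192/np.tan(np.radians(c["fovy"])/2)
    v,u=np.mgrid[:384,:512]
    P=np.stack([(u-c["cx"])/f*d,(v-c["cy"])/f*d,d],-1)@np.array(c["orientation"]).T+np.array(c["origin"])
    P[d==0]=np.nan
    return im,P
def save(im,n,s=1.5): cv2.imwrite(f"pics/{n}.png",cv2.resize(im[:,:,::-1],None,fx=s,fy=s))
E
python3 - <<'E'
from h import *
for n in("side","top"):
    im,P=cloud(n); save(im,n+"0"); np.savez(n+"0.npz",im=im,P=P); print(robot.get_calibration(n))
o=robot.get_obs(); print(o, robot.tip_reach)
E
```

```text
pics
{'fovy': 43.743702616389236, 'cx': 254.4321557885906, 'cy': 191.70802930374143, 'origin': array([0.5268674 , 1.02414019, 0.95768937]), 'orientation': array([[-0.99745645, -0.04959679,  0.05119371],
       [-0.07112839,  0.64598149, -0.76003201],
       [ 0.00462496, -0.76174016, -0.64786615]])}
{'fovy': 43.650796707638214, 'cx': 264.3993456582372, 'cy': 192.56882906592298, 'origin': array([ 0.39648789, -0.03244905,  1.23684904]), 'orientation': array([[ 0.01670135, -0.98502744,  0.17158672],
       [-0.99984475, -0.01548929,  0.00840031],
       [-0.00561678, -0.17170038, -0.98513321]])}
{'time_s': 0.1, 'joints': array([ 1.19950059,  0.61582247, -0.01260617,  1.42475253,  0.00810662,
        1.10337572, -0.04040502]), 'joint_velocities': array([-0.00021118, -0.00230385, -0.00200797, -0.00352546,  0.00071632,
       -0.00156551,  0.00062843]), 'joint_efforts': array([ 1.12487814e-03, -4.70386577e+01,  2.60318611e-01, -1.71571702e+01,
        1.01120913e-02,  5.84513764e-03, -1.15105723e-05]), 'tcp_pos': array([ 0.21949598, -0.61115178,  0.25524936]), 'eef_rot': array([[ 9.41125871e-01,  3.38055359e-01, -8.17916232e-04],
       [ 3.38056346e-01, -9.41123398e-01,  2.15794526e-03],
       [-4.02551415e-05, -2.30739989e-03, -9.99997337e-01]]), 'force': array([-1.24095435,  0.03530426, -0.04286742]), 'torque': array([ 0.01265048,  0.0215447 , -0.05330858]), 'grasp_force': 0.0, 'finger_gap': 0.08529837835600716} 0.025
```

View pics/top0.png

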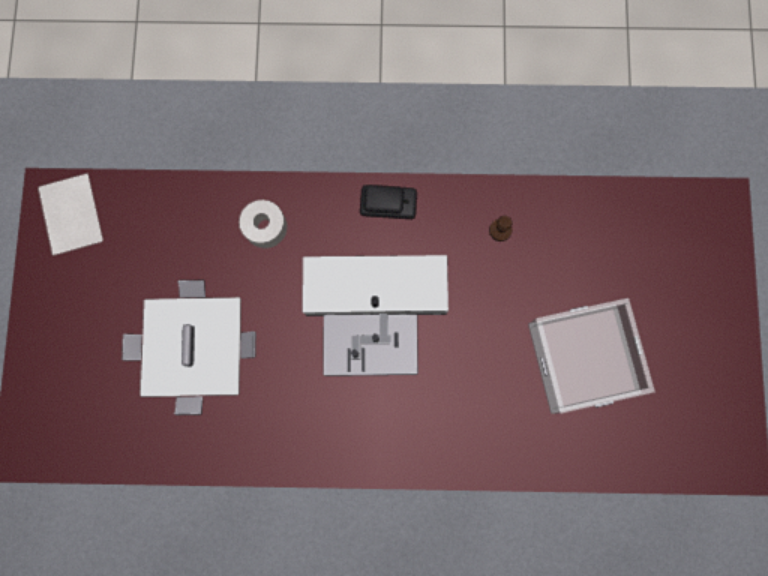

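View pics/side0.png

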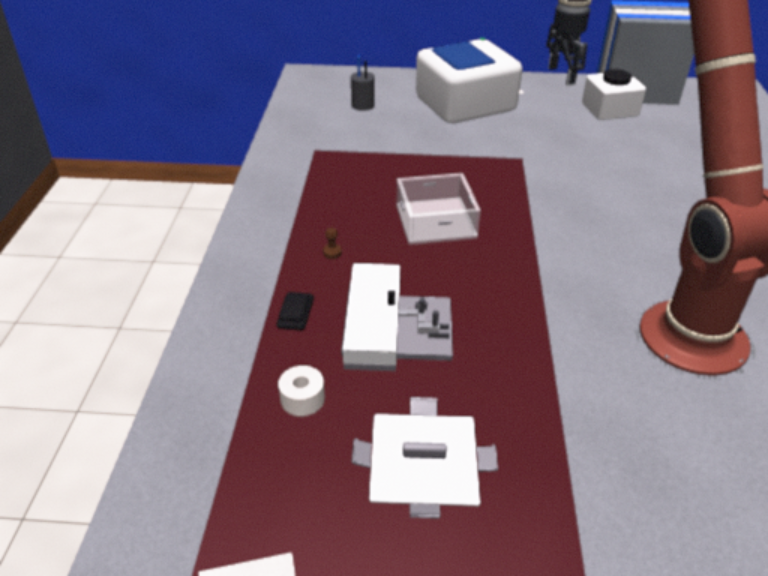

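```bash
cat > m.py <<'E'
from h import *
d=np.load("top0.npz"); im,P=d["im"],d["P"]
x,y,z=P[...,0],P[...,1],P[...,2]
def rect(m,n):
    p=P[m][:,:2].astype(np.float32); r=cv2.minAreaRect(p); print(n,len(p),np.round(r[0],4),np.round(r[1],4),round(r[2],2), "z",np.median(z[m]).round(4))
b=im.min(-1)
u=np.arange(512)[None]+0*z; v=np.arange(384)[:,None]+0*z
def reg(u0,u1,v0,v1): return (u>u0/1.5)&(u<u1/1.5)&(v>v0/1.5)&(v<v1/1.5)
rect(reg(290,460,240,320)&(b>150)&(z>.045)&(z<.062),"cover")
rect(reg(365,385,290,310)&(z>.07),"fin")
rect(reg(315,425,315,385)&(z>.008)&(z<.024),"ledge")
m=reg(315,425,320,385)&(z>.055);rect(m,"pegs")
for s in (reg(340,365,340,365),reg(366,385,325,348)):
    q=s&(z>.05); print(P[q].round(4)[:12])
rect(reg(130,250,285,405)&(b>170)&(z>.008)&(z<.026),"lid")
rect(reg(170,205,310,380)&(z>.036),"handle")
rect(reg(510,670,290,420)&(z>.068)&(z<.082),"rim")
for n,r in dict(mouse=(350,425,175,225),roll=(230,290,190,250),stamp=(480,520,205,245)).items():
    rect(reg(*r)&(z>.012),n)
print("desk",np.nanmedian(z[reg(260,300,330,400)]))
E
python3 m.py
```

```text
cover 3467 [0.6121 0.0146] [0.0947 0.2415] 1.46 z 0.0544
fin 36 [0.5781 0.0135] [0.0153 0.0121] 0.15 z 0.0862
ledge 2061 [0.5049 0.016 ] [0.1127 0.175 ] 0.92 z 0.0167
pegs 44 [0.5069 0.0285] [0.0111 0.0526] 38.54 z 0.0694
[[0.4988 0.0476 0.0678]
 [0.4987 0.045  0.0701]
 [0.4987 0.0425 0.0709]
 [0.4958 0.0495 0.0745]
 [0.4964 0.0475 0.0679]
 [0.4958 0.0446 0.0752]
 [0.4965 0.0426 0.0682]
 [0.4963 0.04   0.0702]
 [0.4932 0.0493 0.0761]
 [0.4941 0.0475 0.0666]
 [0.4937 0.0448 0.0712]
 [0.4938 0.0424 0.0702]]
[[0.526  0.0114 0.0715]
 [0.5237 0.0164 0.069 ]
 [0.524  0.014  0.0665]
 [0.5238 0.0115 0.0693]
 [0.5236 0.0089 0.0714]
 [0.5213 0.0163 0.0687]
 [0.5211 0.0138 0.0707]
 [0.521  0.0113 0.0722]
 [0.5213 0.0089 0.0699]
 [0.5216 0.0066 0.0673]
 [0.5188 0.0162 0.0694]
 [0.5186 0.0137 0.0718]]
lid 3873 [0.5054 0.3276] [0.1641 0.1662] 1.72 z 0.017
handle 187 [0.5055 0.3271] [0.0681 0.0166] 3.54 z 0.0438
rim 930 [ 0.4969 -0.3426] [0.1561 0.158 ] 13.49 z 0.075
mouse 744 [ 0.7656 -0.0038] [0.0985 0.0561] 87.04 z 0.0299
roll 708 [0.7187 0.2117] [0.0752 0.0742] 38.34 z 0.0449
stamp 188 [ 0.7153 -0.1997] [0.0378 0.0308] 58.62 z 0.0241
desk 0.0015088410611507896
```

Call:
carry_out --increments '[0.6, 1, 0, 0, 0, -0.2, 0, 0.6, 1, 0, 0, 0, -0.2, 0, 0.6, 1, 0, 0, 0, -0.2, 0]' --newtons 40

```text
time_s: 0.35
tcp_pos: [0.281, -0.509, 0.2554]
eef_rot: [[1.0, 0.026, 0.001], [0.026, -1.0, 0.003], [0.001, -0.003, -1.0]]
force: [1.7, 0.4, -0.5]
finger_gap: 0.0518
grasp_force: 0.0
```

Call:
carry_out --increments '[0.6, 1, 0, 0, 0, 0, 0, 0.6, 1, 0, 0, 0, 0, 0, 0.6, 1, 0, 0, 0, 0, 0]'

```text
time_s: 0.6
tcp_pos: [0.3413, -0.4082, 0.2559]
eef_rot: [[0.999, 0.033, 0.0], [0.033, -0.999, 0.002], [0.0, -0.002, -1.0]]
force: [1.3, 0.0, -0.3]
finger_gap: 0.0424
grasp_force: 0.0
```

Call:
carry_out --increments '[0.6, 1, 0, 0, 0, 0, 0, 0.6, 1, 0, 0, 0, 0, 0, 0.6, 1, 0, 0, 0, 0, 0]'

```text
time_s: 0.85
tcp_pos: [0.4011, -0.3082, 0.256]
eef_rot: [[0.999, 0.033, 0.0], [0.033, -0.999, 0.002], [0.0, -0.002, -1.0]]
force: [0.3, -0.4, -0.2]
finger_gap: 0.0426
grasp_force: 0.0
```

Call:
carry_out --increments '[0.6, 1, 0, 0, 0, 0, 0, 0.6, 1, 0, 0, 0, 0, 0, 0.6, 1, 0, 0, 0, 0, 0]'

```text
time_s: 1.1
tcp_pos: [0.4609, -0.2082, 0.2561]
eef_rot: [[0.999, 0.033, 0.0], [0.033, -0.999, 0.002], [0.0, -0.002, -1.0]]
force: [0.2, -0.9, -0.1]
finger_gap: 0.043
grasp_force: 0.0
```

Call:
carry_out --increments '[0.35, 1, 0, 0, 0, 0, 0, 0.35, 1, 0, 0, 0, 0, 0, 0.35, 1, 0, 0, 0, 0, 0]'

```text
time_s: 1.35
tcp_pos: [0.496, -0.1056, 0.256]
eef_rot: [[0.999, 0.038, 0.0], [0.038, -0.999, 0.004], [0.0, -0.004, -1.0]]
force: [0.5, 1.7, -0.1]
finger_gap: 0.0423
grasp_force: 0.0
```

Call:
carry_out --increments '[0, 1, -0.3, 0, 0, 0, 0, 0, 1, -0.3, 0, 0, 0, 0, 0, 1, -0.3, 0, 0, 0, 0]'

```text
time_s: 1.6
tcp_pos: [0.4936, -0.0058, 0.2249]
eef_rot: [[0.999, 0.037, -0.003], [0.037, -0.999, 0.003], [-0.003, -0.004, -1.0]]
force: [0.0, 1.3, 0.2]
finger_gap: 0.0426
grasp_force: 0.0
```

Call:
carry_out --increments '[0, 0.515, -0.7, 0, 0, 0, 0.06, 0, 0.515, -0.7, 0, 0, 0, 0.06, 0, 0.515, -0.7, 0, 0, 0, 0.06]'

```text
time_s: 1.85
tcp_pos: [0.4907, 0.0456, 0.1514]
eef_rot: [[0.999, 0.039, -0.011], [0.039, -0.999, 0.003], [-0.011, -0.003, -1.0]]
force: [-1.2, -0.1, -0.2]
finger_gap: 0.0399
grasp_force: 0.0
```

Call:
carry_out --increments '[0, 0, -0.5, 0, 0, 0, 0.1, 0, 0, -0.88, 0, 0, 0, 0.1, 0, 0, -0.88, 0, 0, 0, 0.1, 0, 0, -0.88, 0, 0, 0, 0.1]'

```text
time_s: 2.18
tcp_pos: [0.4927, 0.0391, 0.0663]
eef_rot: [[1.0, 0.03, -0.007], [0.03, -1.0, -0.001], [-0.007, 0.001, -1.0]]
force: [0.5, 0.6, 0.6]
finger_gap: 0.0385
grasp_force: 0.0
```

Call:
carry_out --increments '[0, 0, 0, 0, 0, 0, 1, 0, 0, 0, 0, 0, 0, 1, 0, 0, 0, 0, 0, 0, 1, 0, 0, 0, 0, 0, 0, 1, 0, 0, 0, 0, 0, 0, 1]'

```text
time_s: 2.6
tcp_pos: [0.4961, 0.0431, 0.0709]
eef_rot: [[0.999, 0.033, 0.005], [0.033, -0.999, 0.005], [0.006, -0.004, -1.0]]
force: [-0.3, 6.3, -4.5]
finger_gap: 0.0105
grasp_force: 38.9
```

Call:
carry_out --increments '[-0.12, 0, 0, 0, 0, 0, 1, -0.24, -0.01, 0, 0, 0, 0, 1, -0.24, -0.01, 0, 0, 0, 0, 1, -0.24, -0.01, 0, 0, 0, 0, 1]'

```text
time_s: 2.93
tcp_pos: [0.4722, 0.0424, 0.0709]
eef_rot: [[0.999, 0.034, 0.006], [0.034, -0.999, 0.005], [0.006, -0.005, -1.0]]
force: [0.1, 6.7, -3.4]
finger_gap: 0.0104
grasp_force: 39.5
```

Call:
carry_out --increments '[0, 0, 0, 0, 0, 0, 0.1, 0, 0, 0, 0, 0, 0, 0.1, 0, 0, 0, 0, 0, 0, 0.1, 0, 0, 0.6, 0, 0, 0, 0.1, 0, 0, 0.6, 0, 0, 0, 0.1]'

```text
time_s: 3.35
tcp_pos: [0.4714, 0.038, 0.13]
eef_rot: [[1.0, 0.029, 0.001], [0.029, -1.0, -0.001], [0.001, 0.001, -1.0]]
force: [1.4, 0.4, 0.7]
finger_gap: 0.0383
grasp_force: 0.0
```

Call:
carry_out --increments '[0.48, -0.25, 0, 0, 0, 0, 0.1, 0.48, -0.25, 0, 0, 0, 0, 0.1, 0.48, -0.25, -0.3, 0, 0, 0, 0.1, 0.48, -0.25, -0.62, 0, 0, 0, 0.1, 0.48, -0.25, -0.62, 0, 0, 0, 0.1]'

```text
time_s: 3.77
tcp_pos: [0.5156, 0.0125, 0.0626]
eef_rot: [[1.0, 0.029, -0.009], [0.029, -1.0, -0.001], [-0.009, 0.001, -1.0]]
force: [-0.6, 0.4, -1.2]
finger_gap: 0.0382
grasp_force: 0.0
```

Call:
carry_out --increments '[0, 0, 0, 0, 0, 0, 1, 0, 0, 0, 0, 0, 0, 1, 0, 0, 0, 0, 0, 0, 1, 0, 0, 0, 0, 0, 0, 1, 0, 0, 0, 0, 0, 0, 1]'

```text
time_s: 4.18
tcp_pos: [0.5194, 0.0133, 0.0679]
eef_rot: [[1.0, 0.03, 0.003], [0.03, -1.0, -0.0], [0.003, 0.001, -1.0]]
force: [-1.1, -2.0, 4.3]
finger_gap: 0.0107
grasp_force: 39.5
```

Call:
carry_out --increments '[0, 0.16, 0, 0, 0, 0, 1, 0, 0.31, 0, 0, 0, 0, 1, -0.01, 0.31, 0, 0, 0, 0, 1, -0.01, 0.31, 0, 0, 0, 0, 1]'

```text
time_s: 4.52
tcp_pos: [0.5187, 0.0425, 0.068]
eef_rot: [[1.0, 0.029, 0.003], [0.029, -1.0, -0.003], [0.003, 0.003, -1.0]]
force: [-1.1, -5.6, 7.0]
finger_gap: 0.0102
grasp_force: 40.4
```

Call:
carry_out --increments '[0, 0, 0, 0, 0, 0, 0.1, 0, 0, 0, 0, 0, 0, 0.1, 0, 0, 0, 0, 0, 0, 0.1, 0, 0, 0.8, 0, 0, 0, 0.1, 0, 0, 0.8, 0, 0, 0, 0.1]'

```text
time_s: 4.93
tcp_pos: [0.516, 0.0454, 0.1447]
eef_rot: [[0.999, 0.032, -0.007], [0.032, -0.999, 0.0], [-0.007, -0.0, -1.0]]
force: [1.2, 0.3, -0.1]
finger_gap: 0.0384
grasp_force: 0.0
```

Call:
carry_out --increments '[0.59, -0.29, 0, 0, 0, 0, 0.1, 0.59, -0.29, 0, 0, 0, 0, 0.1, 0.59, -0.29, 0, 0, 0, 0, 0.1, 0.59, -0.29, 0, 0, 0, 0, 0.1]'

```text
time_s: 5.27
tcp_pos: [0.5773, 0.0154, 0.1462]
eef_rot: [[1.0, 0.029, 0.0], [0.029, -1.0, 0.0], [0.0, -0.0, -1.0]]
force: [-0.6, 0.0, -0.1]
finger_gap: 0.0382
grasp_force: 0.0
```

```bash
python3 -c "
from h import *
o=robot.get_obs();print(o['tcp_pos'],o['eef_rot'][:,0])"
```

```text
[0.57726674 0.01542748 0.14620128] [9.99569018e-01 2.93532718e-02 4.05455768e-04]
```

Down to the fin and pinch.

Call:
carry_out --increments '[0.01, -0.02, -0.35, 0, 0, 0, 0.1, 0.01, -0.02, -0.61, 0, 0, 0, 0.1, 0.01, -0.02, -0.61, 0, 0, 0, 0.1, 0.01, -0.02, -0.61, 0, 0, 0, 0.1]'

```text
time_s: 5.6
tcp_pos: [0.5755, 0.015, 0.084]
eef_rot: [[0.999, 0.032, -0.005], [0.032, -0.999, 0.001], [-0.005, -0.001, -1.0]]
force: [-0.3, -0.2, 0.4]
finger_gap: 0.0386
grasp_force: 0.0
```

Call:
carry_out --increments '[0, 0, 0, 0, 0, 0, 1, 0, 0, 0, 0, 0, 0, 1, 0, 0, 0, 0, 0, 0, 1, 0, 0, 0, 0, 0, 0, 1, 0, 0, 0, 0, 0, 0, 1]'

```text
time_s: 6.02
tcp_pos: [0.5786, 0.0118, 0.087]
eef_rot: [[1.0, 0.029, 0.003], [0.029, -1.0, -0.002], [0.003, 0.002, -1.0]]
force: [-0.7, -4.7, 6.0]
finger_gap: 0.0111
grasp_force: 43.5
```

Call:
carry_out --increments '[0.08, 0, 0.09, 0, 0, 0, 1, 0.17, 0.005, 0.175, 0, 0, 0, 1, 0.27, 0.005, 0.245, 0, 0, 0, 1, 0.37, 0.01, 0.305, 0, 0, 0, 1, 0.485, 0.01, 0.35, 0, 0, 0, 1]'

```text
time_s: 6.43
tcp_pos: [0.6213, 0.0129, 0.1192]
eef_rot: [[0.999, 0.029, -0.013], [0.029, -1.0, -0.003], [-0.013, 0.002, -1.0]]
force: [-6.3, -3.3, 0.6]
finger_gap: 0.0111
grasp_force: 41.4
```

Call:
carry_out --increments '[0.147, 0.005, 0.037, 0, 0, 0, 1, 0.3, 0.01, 0.053, 0, 0, 0, 1, 0.45, 0.01, 0.045, 0, 0, 0, 1, 0.6, 0.015, 0.015, 0, 0, 0, 1, 0.742, 0.02, -0.037, 0, 0, 0, 1]'

```text
time_s: 6.85
tcp_pos: [0.7004, 0.015, 0.1182]
eef_rot: [[1.0, 0.03, -0.001], [0.03, -1.0, -0.002], [-0.001, 0.002, -1.0]]
force: [-2.5, -4.2, 3.7]
finger_gap: 0.0111
grasp_force: 42.4
```

Call:
carry_out --increments '[0.07, 0, -0.035, 0, 0, 0, 1, 0.133, 0.003, -0.073, 0, 0, 0, 1, 0.133, 0.003, -0.073, 0, 0, 0, 1]'

```text
time_s: 7.1
tcp_pos: [0.7156, 0.0155, 0.1104]
eef_rot: [[1.0, 0.03, 0.004], [0.03, -1.0, -0.002], [0.004, 0.002, -1.0]]
force: [0.4, -4.8, 5.2]
finger_gap: 0.0111
grasp_force: 43.3
```

```bash
python3 -c "
from h import *
im,P=cloud('side'); save(im,'s1'); print(robot.get_obs()['tcp_pos'])"
```

```text
[0.71521556 0.01543829 0.11068166]
```

View pics/s1.png

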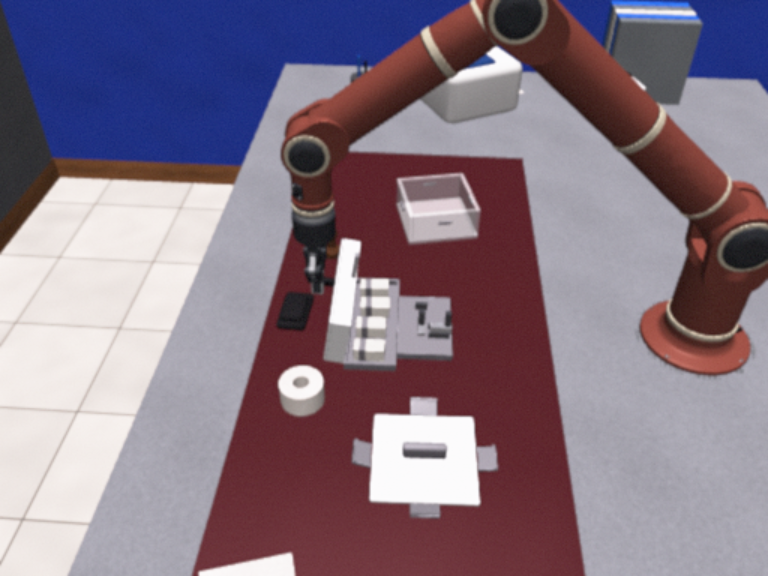

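Call:
carry_out --increments '[0.08, 0, -0.06, 0, 0, 0, 1, 0.165, 0.003, -0.14, 0, 0, 0, 1, 0.165, 0.003, -0.14, 0, 0, 0, 1]'

```text
time_s: 7.4
tcp_pos: [0.7334, 0.0159, 0.0967]
eef_rot: [[1.0, 0.03, 0.007], [0.03, -1.0, -0.002], [0.007, 0.002, -1.0]]
force: [2.2, -3.6, 6.7]
finger_gap: 0.0112
grasp_force: 45.2
```

Call:
carry_out --increments '[0, 0, 0, 0, 0, 0, 0.2, 0, 0, 0, 0, 0, 0, 0.2, 0, 0, 0, 0, 0, 0, 0.2, 0, 0, 0.3, 0, 0, 0, 0.2, 0, 0, 0.6, 0, 0, 0, 0.2]'

```text
time_s: 7.82
tcp_pos: [0.7278, 0.0188, 0.1528]
eef_rot: [[0.999, 0.032, -0.008], [0.032, -0.999, 0.001], [-0.008, -0.002, -1.0]]
force: [0.4, -1.6, 0.5]
finger_gap: 0.034
grasp_force: 0.0
```

Call:
carry_out --increments '[0, 0, 0.4, 0, 0, 0, 0.06, 0, 0, 0.8, 0, 0, 0, 0.06, 0, 0, 0.8, 0, 0, 0, 0.06]'

```text
time_s: 8.07
tcp_pos: [0.7344, 0.019, 0.2461]
eef_rot: [[0.999, 0.032, 0.019], [0.032, -0.999, 0.003], [0.019, -0.002, -1.0]]
force: [1.1, -0.5, 1.9]
finger_gap: 0.04
grasp_force: 0.0
```

Call:
carry_out --increments '[-0.9, -0.9, 0.4, 0, 0, 0, 0.06, -0.9, -0.9, 0.4, 0, 0, 0, 0.06, -0.9, -0.9, 0.4, 0, 0, 0, 0.06, -0.9, -0.9, 0.4, 0, 0, 0, 0.06]'

```text
time_s: 8.4
tcp_pos: [0.6365, -0.0797, 0.2779]
eef_rot: [[1.0, 0.022, -0.0], [0.022, -1.0, -0.006], [-0.0, 0.006, -1.0]]
force: [0.3, -2.8, 0.7]
finger_gap: 0.0402
grasp_force: 0.0
```

Call:
carry_out --increments '[-0.6, -0.9, 0, 0, 0, 0, 0.06, -0.6, -0.9, 0, 0, 0, 0, 0.06, -0.6, -0.9, 0, 0, 0, 0, 0.06]'

```text
time_s: 8.65
tcp_pos: [0.5773, -0.1663, 0.2754]
eef_rot: [[1.0, 0.027, -0.002], [0.027, -1.0, -0.002], [-0.002, 0.002, -1.0]]
force: [-0.1, -1.4, -0.2]
finger_gap: 0.0401
grasp_force: 0.0
```

```bash
cat > kits.py <<'E'
from h import *
im,P=cloud("top"); save(im,"t1"); 
C=np.array([.6121,.0146]); a=.0255
R=np.array([[np.cos(a),-np.sin(a)],[np.sin(a),np.cos(a)]])
q=(P[...,:2]-C)@R; z=P[...,2]
m=(abs(q[...,1])<.114)&(q[...,0]>-.042)&(q[...,0]<.036)&(z>.025)&(z<.04)
n,l,s,c=cv2.connectedComponentsWithStats(m.astype(np.uint8))
for i in range(1,n):
    if s[i,4]>40:
        k=l==i; r=cv2.minAreaRect(P[k][:,:2].astype(np.float32)); print(s[i,4],np.round(r[0],4),np.round(r[1],3),round(r[2],1),"case",q[k].mean(0).round(4),"z",np.median(z[k]).round(4))
print(robot.get_obs()["tcp_pos"])
E
python3 kits.py
```

```text
266 [0.6125 0.1024] [0.056 0.031] 0.1 case [0.0023 0.0874] z 0.0335
258 [0.6134 0.0427] [0.056 0.031] 2.4 case [0.0014 0.0274] z 0.0334
256 [ 0.6167 -0.0707] [0.056 0.03 ] 4.4 case [ 0.0023 -0.0851] z 0.0334
259 [ 0.6114 -0.0156] [0.056 0.03 ] 4.4 case [-0.0016 -0.0303] z 0.0334
[ 0.57458352 -0.17190004  0.27545607]
```

Call:
carry_out --increments '[0.41, 1, -1, 0, 0, 0, 0.06, 0.41, 1, -1, 0, 0, 0, 0.06, 0.41, 1, -1, 0, 0, 0, 0.06, 0.41, 1, -1, 0, 0, 0, 0.06]'

```text
time_s: 9.03
tcp_pos: [0.6206, -0.0557, 0.1718]
eef_rot: [[0.999, 0.036, -0.004], [0.037, -0.999, 0.006], [-0.004, -0.006, -1.0]]
force: [-0.5, 1.5, -0.3]
finger_gap: 0.0403
grasp_force: 0.0
```

Call:
carry_out --increments '[0, 0, -0.85, 0, 0, 0, 0.06, 0, 0, -0.85, 0, 0, 0, 0.06, 0, 0, -0.85, 0, 0, 0, 0.06, 0, 0, -0.85, 0, 0, 0, 0.06]'

```text
time_s: 9.37
tcp_pos: [0.6192, -0.0615, 0.0879]
eef_rot: [[0.999, 0.032, -0.007], [0.032, -1.0, 0.001], [-0.007, -0.002, -1.0]]
force: [-0.2, -0.5, 0.5]
finger_gap: 0.0401
grasp_force: 0.0
```

```bash
python3 -c "
from h import *
o=robot.get_obs();print(o['tcp_pos'],o['eef_rot'][:,0])
im,P=cloud('side'); save(im[110:270,150:350],'s2',3); o=robot.get_obs();print(o['tcp_pos'],o['eef_rot'][:,0])"
```

```text
[ 0.6192023  -0.06146487  0.08786406] [ 0.99948058  0.03151713 -0.00672642]
[ 0.62154413 -0.06211262  0.09072645] [ 9.99521876e-01  3.09195493e-02 -3.05238713e-05]
```

View pics/s2.png

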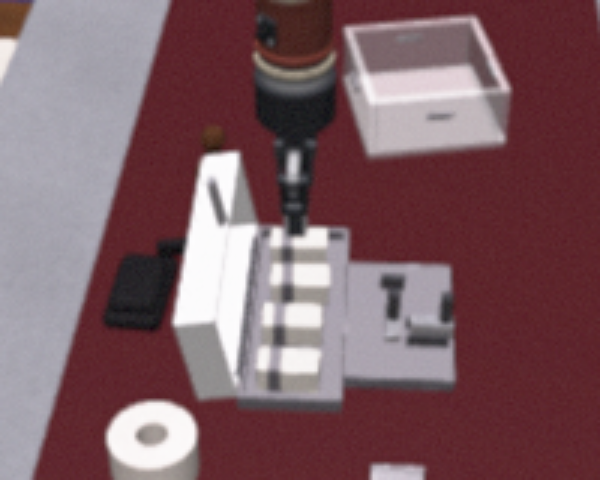

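Call:
carry_out --increments '[-0.06, -0.09, 0, 0, 0, 0, 0.06, -0.06, -0.09, -0.3, 0, 0, 0, 0.06, -0.06, -0.09, -0.48, 0, 0, 0, 0.06, -0.06, -0.09, -0.48, 0, 0, 0, 0.06, -0.06, -0.09, -0.48, 0, 0, 0, 0.06]'

```text
time_s: 9.83
tcp_pos: [0.616, -0.0726, 0.0444]
eef_rot: [[1.0, 0.03, 0.003], [0.03, -1.0, -0.0], [0.003, 0.0, -1.0]]
force: [0.4, 0.1, 0.3]
finger_gap: 0.0399
grasp_force: 0.0
```

Call:
carry_out --increments '[0, 0, 0, 0, 0, 0, 1, 0, 0, 0, 0, 0, 0, 1, 0, 0, 0, 0, 0, 0, 1, 0, 0, 0, 0, 0, 0, 1]' --newtons 40

```text
time_s: 10.17
tcp_pos: [0.6172, -0.0722, 0.0454]
eef_rot: [[1.0, 0.03, 0.006], [0.03, -1.0, -0.001], [0.005, 0.001, -1.0]]
force: [-0.9, -0.3, 7.8]
finger_gap: 0.0291
grasp_force: 39.7
```

Call:
carry_out --increments '[0, 0, 0.5, 0, 0, 0, 1, 0, 0, 1, 0, 0, 0, 1, 0, 0, 1, 0, 0, 0, 1, 0, 0, 1, 0, 0, 0, 1]'

```text
time_s: 10.5
tcp_pos: [0.6191, -0.072, 0.1489]
eef_rot: [[0.999, 0.031, 0.013], [0.031, -1.0, -0.001], [0.013, 0.001, -1.0]]
force: [0.8, 0.5, -0.3]
finger_gap: 0.0291
grasp_force: 39.3
```

Call:
carry_out --increments '[-0.49, -1, 0.2, 0, 0, 0.133, 1, -0.49, -1, 0.2, 0, 0, 0.133, 1, -0.49, -1, 0.2, 0, 0, 0.133, 1, -0.49, -1, 0.2, 0, 0, 0.133, 1]'

```text
time_s: 10.83
tcp_pos: [0.5621, -0.1818, 0.1631]
eef_rot: [[0.974, 0.225, -0.003], [0.225, -0.974, -0.008], [-0.004, 0.007, -1.0]]
force: [-0.2, -1.0, -0.0]
finger_gap: 0.0293
grasp_force: 39.3
```

Call:
carry_out --increments '[-0.49, -1, 0, 0, 0, 0, 1, -0.49, -1, 0, 0, 0, 0, 1, -0.49, -1, 0, 0, 0, 0, 1]'

```text
time_s: 11.08
tcp_pos: [0.5147, -0.2753, 0.1621]
eef_rot: [[0.972, 0.234, -0.002], [0.234, -0.972, -0.002], [-0.002, 0.002, -1.0]]
force: [-0.2, -0.2, -0.2]
finger_gap: 0.0287
grasp_force: 39.3
```

Call:
carry_out --increments '[-0.48, -1, 0, 0, 0, 0, 1, -0.48, -1, 0, 0, 0, 0, 1, -0.48, -1, 0, 0, 0, 0, 1, -0.48, -1, 0, 0, 0, 0, 1, -0.48, -1, 0, 0, 0, 0, 1]'

```text
time_s: 11.5
tcp_pos: [0.4673, -0.3737, 0.1618]
eef_rot: [[0.973, 0.232, -0.001], [0.232, -0.973, -0.0], [-0.001, -0.0, -1.0]]
force: [-0.3, 0.5, -0.8]
finger_gap: 0.0289
grasp_force: 39.3
```

```bash
python3 -c "
from h import *
im,P=cloud('side');save(im,'s3'); o=robot.get_obs();print(o['tcp_pos'],o['eef_rot'],o['finger_gap'])"
```

```text
[ 0.46900631 -0.37120087  0.16191727] [[ 9.71698294e-01  2.36225342e-01 -1.15390634e-04]
 [ 2.36225261e-01 -9.71697259e-01  1.43638493e-03]
 [ 2.27185759e-04 -1.42299097e-03 -9.99998962e-01]] 0.028986401829332282
```

Call:
carry_out --increments '[0.02, -0.06, -0.3, 0, 0, 0, 1, 0.02, -0.06, -0.6, 0, 0, 0, 1, 0.02, -0.06, -0.8, 0, 0, 0, 1, 0.02, -0.06, -0.8, 0, 0, 0, 1]'

```text
time_s: 11.88
tcp_pos: [0.4701, -0.3729, 0.0778]
eef_rot: [[0.97, 0.241, -0.007], [0.241, -0.97, 0.008], [-0.005, -0.009, -1.0]]
force: [-0.6, 0.1, -1.0]
finger_gap: 0.0292
grasp_force: 39.3
```

Call:
carry_out --increments '[0, 0, -0.2, 0, 0, 0, 1, 0, 0, -0.31, 0, 0, 0, 1, 0, 0, -0.31, 0, 0, 0, 1, 0, 0, -0.31, 0, 0, 0, 1]'

```text
time_s: 12.22
tcp_pos: [0.472, -0.3752, 0.0516]
eef_rot: [[0.971, 0.24, -0.0], [0.24, -0.971, 0.003], [0.0, -0.003, -1.0]]
force: [-1.2, 2.8, 0.2]
finger_gap: 0.0287
grasp_force: 48.2
```

Call:
carry_out --increments '[0, 0, 0, 0, 0, 0, 0.06, 0, 0, 0, 0, 0, 0, 0.06, 0, 0, 0, 0, 0, 0, 0.06, 0, 0, 0.4, 0, 0, 0, 0.06, 0, 0, 0.8, 0, 0, 0, 0.06]'

```text
time_s: 12.63
tcp_pos: [0.4702, -0.3758, 0.1302]
eef_rot: [[0.971, 0.239, -0.005], [0.239, -0.971, 0.004], [-0.004, -0.005, -1.0]]
force: [-0.1, -1.8, 1.3]
finger_gap: 0.0402
grasp_force: 0.0
```

Call:
carry_out --increments '[0.4, 1, 0.5, 0, 0, 0, 0.06, 0.4, 1, 0.5, 0, 0, 0, 0.06, 0.4, 1, 0.5, 0, 0, 0, 0.06]'

```text
time_s: 12.88
tcp_pos: [0.513, -0.2759, 0.1844]
eef_rot: [[0.971, 0.237, 0.005], [0.237, -0.971, -0.001], [0.005, 0.002, -1.0]]
force: [1.6, 0.7, 0.5]
finger_gap: 0.0398
grasp_force: 0.0
```

Call:
carry_out --increments '[0.4, 1, 0, 0, 0, -0.133, 0.06, 0.4, 1, 0, 0, 0, -0.133, 0.06, 0.4, 1, 0, 0, 0, -0.133, 0.06]'

```text
time_s: 13.13
tcp_pos: [0.554, -0.1712, 0.1833]
eef_rot: [[0.999, 0.034, 0.005], [0.034, -0.999, 0.003], [0.005, -0.003, -1.0]]
force: [1.0, 1.0, -0.4]
finger_gap: 0.0397
grasp_force: 0.0
```

Call:
carry_out --increments '[0.4, 1, 0, 0, 0, 0, 0.06, 0.4, 1, 0, 0, 0, 0, 0.06, 0.4, 1, 0, 0, 0, 0, 0.06, 0.4, 1, 0, 0, 0, 0, 0.06]'

```text
time_s: 13.47
tcp_pos: [0.5942, -0.0675, 0.1826]
eef_rot: [[0.999, 0.044, 0.005], [0.044, -0.999, 0.007], [0.005, -0.006, -1.0]]
force: [0.2, 2.0, 0.0]
finger_gap: 0.0402
grasp_force: 0.0
```

```bash
python3 kits.py; python3 -c "
from h import *
im,P=cloud('side');save(im,'s4'); o=robot.get_obs();print(o['tcp_pos'],o['eef_rot'][:,0],o['finger_gap'])"
```

```text
262 [0.6123 0.1021] [0.056 0.03 ] 1.1 case [0.0023 0.0875] z 0.0336
259 [0.6135 0.0428] [0.056 0.031] 2.1 case [0.0015 0.0274] z 0.0334
82 [ 0.5991 -0.0113] [0.033 0.02 ] 2.1 case [-0.0155 -0.0249] z 0.0334
[ 0.59289066 -0.07225803  0.18241819]
[ 0.59189596 -0.07597491  0.18221538] [0.99940778 0.03436309 0.0018064 ] 0.04031312655483528
```

Call:
carry_out --increments '[0.195, 0.6, -0.8, 0, 0, 0, 0.06, 0.195, 0.6, -0.8, 0, 0, 0, 0.06, 0.195, 0.6, -0.8, 0, 0, 0, 0.06, 0.195, 0.6, -0.8, 0, 0, 0, 0.06, 0.195, 0.6, -0.8, 0, 0, 0, 0.06]'

```text
time_s: 13.98
tcp_pos: [0.6104, -0.0192, 0.1013]
eef_rot: [[1.0, 0.03, -0.001], [0.03, -1.0, -0.002], [-0.001, 0.002, -1.0]]
force: [0.8, -0.8, 1.2]
finger_gap: 0.0402
grasp_force: 0.0
```

Call:
carry_out --increments '[0, 0, -0.3, 0, 0, 0, 0.06, 0, 0, -0.59, 0, 0, 0, 0.06, 0, 0, -0.59, 0, 0, 0, 0.06, 0, 0, -0.59, 0, 0, 0, 0.06]'

```text
time_s: 14.32
tcp_pos: [0.6104, -0.0206, 0.0431]
eef_rot: [[1.0, 0.027, -0.001], [0.027, -1.0, -0.002], [-0.001, 0.002, -1.0]]
force: [0.4, 0.8, 0.0]
finger_gap: 0.0403
grasp_force: 0.0
```

Call:
carry_out --increments '[0, 0, 0, 0, 0, 0, 1, 0, 0, 0, 0, 0, 0, 1, 0, 0, 0, 0, 0, 0, 1, 0, 0, 0, 0, 0, 0, 1]'

```text
time_s: 14.65
tcp_pos: [0.6124, -0.0185, 0.0449]
eef_rot: [[1.0, 0.03, 0.005], [0.03, -1.0, -0.001], [0.005, 0.001, -1.0]]
force: [-1.2, -1.5, 6.5]
finger_gap: 0.0287
grasp_force: 41.7
```

Call:
carry_out --increments '[0, 0, 0.5, 0, 0, 0, 1, 0, 0, 1, 0, 0, 0, 1, 0, 0, 1, 0, 0, 0, 1, 0, 0, 1, 0, 0, 0, 1]'

```text
time_s: 14.98
tcp_pos: [0.6144, -0.0175, 0.1485]
eef_rot: [[0.999, 0.031, 0.012], [0.031, -1.0, 0.0], [0.012, 0.0, -1.0]]
force: [-0.5, 0.1, -0.1]
finger_gap: 0.0287
grasp_force: 40.9
```

Call:
carry_out --increments '[-0.26, -1, 0.2, 0, 0, 0.133, 1, -0.26, -1, 0.2, 0, 0, 0.133, 1, -0.26, -1, 0.2, 0, 0, 0.133, 1, -0.26, -1, 0.2, 0, 0, 0.133, 1]'

```text
time_s: 15.32
tcp_pos: [0.5825, -0.1267, 0.1629]
eef_rot: [[0.974, 0.226, -0.001], [0.226, -0.974, -0.007], [-0.002, 0.006, -1.0]]
force: [0.4, -1.5, -0.8]
finger_gap: 0.029
grasp_force: 40.9
```

Call:
carry_out --increments '[-0.26, -1, 0, 0, 0, 0, 1, -0.26, -1, 0, 0, 0, 0, 1, -0.26, -1, 0, 0, 0, 0, 1]'

```text
time_s: 15.57
tcp_pos: [0.5562, -0.2234, 0.1618]
eef_rot: [[0.973, 0.232, -0.002], [0.232, -0.973, -0.004], [-0.003, 0.003, -1.0]]
force: [-1.1, -2.3, 0.3]
finger_gap: 0.0287
grasp_force: 40.9
```

Call:
carry_out --increments '[-0.26, -1, 0, 0, 0, 0, 1, -0.26, -1, 0, 0, 0, 0, 1, -0.26, -1, 0, 0, 0, 0, 1]'

```text
time_s: 15.82
tcp_pos: [0.5296, -0.324, 0.1617]
eef_rot: [[0.973, 0.231, -0.003], [0.231, -0.973, -0.004], [-0.003, 0.003, -1.0]]
force: [-0.9, -2.9, 0.3]
finger_gap: 0.0291
grasp_force: 40.9
```

Call:
carry_out --increments '[0, -0.44, 0, 0, 0, 0, 1, 0, -0.44, 0, 0, 0, 0, 1, 0, -0.44, 0, 0, 0, 0, 1, 0, -0.44, 0, 0, 0, 0, 1, 0, -0.44, 0, 0, 0, 0, 1]'

```text
time_s: 16.23
tcp_pos: [0.5334, -0.359, 0.1619]
eef_rot: [[0.971, 0.24, -0.0], [0.24, -0.971, 0.002], [0.0, -0.002, -1.0]]
force: [-0.6, 1.1, -0.7]
finger_gap: 0.0287
grasp_force: 40.9
```

```bash
python3 -c "
from h import *
im,P=cloud('side');save(im,'s5'); o=robot.get_obs();print(o['tcp_pos'],o['eef_rot'][:,0],o['finger_gap'])"
```

```text
[ 0.53357332 -0.35901063  0.16205875] [9.70653122e-01 2.40483342e-01 5.27830906e-04] 0.028949018483605076
```

View pics/s5.png

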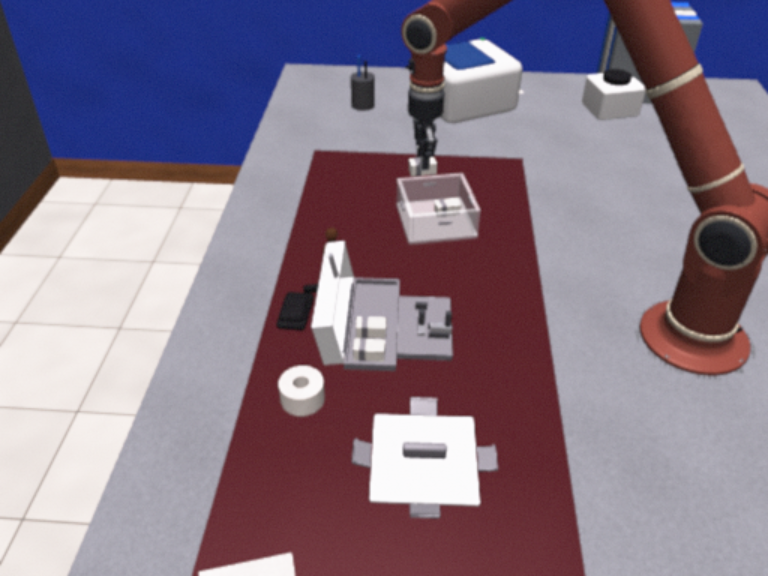

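Call:
carry_out --increments '[0.02, -0.03, -0.3, 0, 0, 0, 1, 0.02, -0.03, -0.6, 0, 0, 0, 1, 0.02, -0.03, -0.8, 0, 0, 0, 1, 0.02, -0.03, -0.8, 0, 0, 0, 1]'

```text
time_s: 16.62
tcp_pos: [0.5324, -0.3608, 0.0776]
eef_rot: [[0.971, 0.24, -0.008], [0.24, -0.971, 0.006], [-0.007, -0.008, -1.0]]
force: [-0.8, 0.3, -0.8]
finger_gap: 0.0289
grasp_force: 40.9
```

Call:
carry_out --increments '[0, 0, -0.2, 0, 0, 0, 1, 0, 0, -0.31, 0, 0, 0, 1, 0, 0, -0.31, 0, 0, 0, 1, 0, 0, -0.31, 0, 0, 0, 1]'

```text
time_s: 16.95
tcp_pos: [0.5365, -0.3636, 0.0539]
eef_rot: [[0.971, 0.239, 0.003], [0.239, -0.971, -0.0], [0.003, 0.001, -1.0]]
force: [-0.2, 2.4, 5.7]
finger_gap: 0.0284
grasp_force: 49.9
```

Call:
carry_out --increments '[0, 0, 0, 0, 0, 0, 0.06, 0, 0, 0, 0, 0, 0, 0.06, 0, 0, 0, 0, 0, 0, 0.06, 0, 0, 0.4, 0, 0, 0, 0.06, 0, 0, 0.8, 0, 0, 0, 0.06]'

```text
time_s: 17.37
tcp_pos: [0.5338, -0.3622, 0.1307]
eef_rot: [[0.971, 0.24, -0.005], [0.24, -0.971, 0.004], [-0.004, -0.005, -1.0]]
force: [1.1, -0.0, 1.2]
finger_gap: 0.0404
grasp_force: 0.0
```

Call:
carry_out --increments '[0.2, 1, 0.5, 0, 0, 0, 0.06, 0.2, 1, 0.5, 0, 0, 0, 0.06, 0.2, 1, 0.5, 0, 0, 0, 0.06]'

```text
time_s: 17.62
tcp_pos: [0.5569, -0.2606, 0.1851]
eef_rot: [[0.971, 0.24, 0.005], [0.24, -0.971, 0.001], [0.006, 0.0, -1.0]]
force: [0.8, 1.1, 0.4]
finger_gap: 0.0401
grasp_force: 0.0
```

Call:
carry_out --increments '[0.2, 1, 0, 0, 0, -0.133, 0.06, 0.2, 1, 0, 0, 0, -0.133, 0.06, 0.2, 1, 0, 0, 0, -0.133, 0.06]'

```text
time_s: 17.87
tcp_pos: [0.5769, -0.1554, 0.1834]
eef_rot: [[0.999, 0.038, 0.004], [0.038, -0.999, 0.005], [0.004, -0.005, -1.0]]
force: [0.2, 1.5, -0.0]
finger_gap: 0.0401
grasp_force: 0.0
```

Call:
carry_out --increments '[0.2, 1, 0, 0, 0, 0, 0.06, 0.2, 1, 0, 0, 0, 0, 0.06, 0.2, 1, 0, 0, 0, 0, 0.06, 0.2, 1, 0, 0, 0, 0, 0.06, 0.2, 1, 0, 0, 0, 0, 0.06]'

```text
time_s: 18.28
tcp_pos: [0.5952, -0.0618, 0.1825]
eef_rot: [[0.999, 0.036, 0.002], [0.036, -0.999, 0.001], [0.002, -0.001, -1.0]]
force: [0.2, -1.1, -0.3]
finger_gap: 0.0401
grasp_force: 0.0
```

```bash
python3 kits.py; python3 -c "
from h import *
o=robot.get_obs();print(o['tcp_pos'],o['eef_rot'][:,0],o['finger_gap'])"
```

```text
265 [0.6119 0.1019] [0.056 0.03 ] 1.2 case [0.002  0.0876] z 0.0337
260 [0.6135 0.0428] [0.055 0.031] 2.4 case [0.0014 0.0273] z 0.0337
[ 0.59481298 -0.06442155  0.18223561]
[ 0.59481298 -0.06442155  0.18223561] [0.99948767 0.0319906  0.00100376] 0.03983250570721028
```

Call:
carry_out --increments '[0.187, 1, -0.4, 0, 0, 0, 0.06, 0.187, 1, -0.8, 0, 0, 0, 0.06, 0.187, 1, -0.8, 0, 0, 0, 0.06, 0.187, 1, -0.8, 0, 0, 0, 0.06, 0.187, 1, -0.8, 0, 0, 0, 0.06]'

```text
time_s: 18.75
tcp_pos: [0.6118, 0.037, 0.099]
eef_rot: [[0.999, 0.034, -0.005], [0.034, -0.999, 0.001], [-0.005, -0.001, -1.0]]
force: [0.7, -1.3, 0.1]
finger_gap: 0.0398
grasp_force: 0.0
```

Call:
carry_out --increments '[0, 0.07, -0.2, 0, 0, 0, 0.06, 0, 0.07, -0.2, 0, 0, 0, 0.06, 0, 0.07, -0.59, 0, 0, 0, 0.06, 0, 0.07, -0.59, 0, 0, 0, 0.06, 0, 0.07, -0.59, 0, 0, 0, 0.06]'

```text
time_s: 19.17
tcp_pos: [0.6122, 0.0396, 0.0418]
eef_rot: [[1.0, 0.028, -0.004], [0.028, -1.0, -0.002], [-0.004, 0.002, -1.0]]
force: [-0.1, -0.1, 0.2]
finger_gap: 0.0398
grasp_force: 0.0
```

Call:
carry_out --increments '[0, 0, 0, 0, 0, 0, 1, 0, 0, 0, 0, 0, 0, 1, 0, 0, 0, 0, 0, 0, 1, 0, 0, 0, 0, 0, 0, 1]'

```text
time_s: 19.5
tcp_pos: [0.6146, 0.0422, 0.0443]
eef_rot: [[1.0, 0.03, 0.003], [0.03, -1.0, 0.0], [0.003, -0.0, -1.0]]
force: [-0.5, -0.3, 3.9]
finger_gap: 0.0287
grasp_force: 42.8
```

Call:
carry_out --increments '[0, 0, 0.5, 0, 0, 0, 1, 0, 0, 1, 0, 0, 0, 1, 0, 0, 1, 0, 0, 0, 1, 0, 0, 1, 0, 0, 0, 1]'

```text
time_s: 19.83
tcp_pos: [0.617, 0.0428, 0.1485]
eef_rot: [[0.999, 0.031, 0.012], [0.031, -1.0, 0.001], [0.012, -0.001, -1.0]]
force: [1.3, 0.0, -0.4]
finger_gap: 0.0291
grasp_force: 42.3
```

Call:
carry_out --increments '[-0.39, -0.92, 0.2, 0, 0, 0.133, 1, -0.39, -0.92, 0.2, 0, 0, 0.133, 1, -0.39, -0.92, 0.2, 0, 0, 0.133, 1, -0.39, -0.92, 0.2, 0, 0, 0.133, 1]'

```text
time_s: 20.17
tcp_pos: [0.5721, -0.0573, 0.1627]
eef_rot: [[0.974, 0.228, -0.002], [0.228, -0.974, -0.005], [-0.003, 0.005, -1.0]]
force: [0.9, -0.6, -0.3]
finger_gap: 0.0286
grasp_force: 42.3
```

Call:
carry_out --increments '[-0.39, -0.92, 0, 0, 0, 0, 1, -0.39, -0.92, 0, 0, 0, 0, 1, -0.39, -0.92, 0, 0, 0, 0, 1]'

```text
time_s: 20.42
tcp_pos: [0.5323, -0.1474, 0.1617]
eef_rot: [[0.973, 0.231, -0.004], [0.231, -0.973, -0.004], [-0.004, 0.003, -1.0]]
force: [0.3, -0.2, -0.8]
finger_gap: 0.0288
grasp_force: 42.3
```

Call:
carry_out --increments '[-0.39, -0.92, 0, 0, 0, 0, 1, -0.39, -0.92, 0, 0, 0, 0, 1, -0.39, -0.92, 0, 0, 0, 0, 1]'

```text
time_s: 20.67
tcp_pos: [0.493, -0.2397, 0.1617]
eef_rot: [[0.973, 0.23, -0.003], [0.23, -0.973, -0.004], [-0.004, 0.003, -1.0]]
force: [-0.9, -1.4, 0.1]
finger_gap: 0.0289
grasp_force: 42.3
```

Call:
carry_out --increments '[-0.39, -0.92, 0, 0, 0, 0, 1, -0.39, -0.92, 0, 0, 0, 0, 1, -0.39, -0.92, 0, 0, 0, 0, 1, -0.39, -0.92, 0, 0, 0, 0, 1, -0.39, -0.92, 0, 0, 0, 0, 1]'

```text
time_s: 21.08
tcp_pos: [0.4569, -0.3259, 0.1617]
eef_rot: [[0.972, 0.235, -0.001], [0.235, -0.972, 0.001], [-0.0, -0.001, -1.0]]
force: [0.1, 0.6, -0.7]
finger_gap: 0.029
grasp_force: 42.3
```

```bash
python3 -c "
from h import *
im,P=cloud('side');save(im,'s6'); o=robot.get_obs();print(o['tcp_pos'],o['eef_rot'][:,0],o['finger_gap'])"
```

```text
[ 0.45795139 -0.32409516  0.16184293] [9.71192487e-01 2.38295588e-01 6.04620261e-04] 0.029161754554588807
```

Call:
carry_out --increments '[0, 0.01, -0.3, 0, 0, 0, 1, 0, 0.01, -0.6, 0, 0, 0, 1, 0, 0.01, -0.8, 0, 0, 0, 1, 0, 0.01, -0.8, 0, 0, 0, 1]'

```text
time_s: 21.47
tcp_pos: [0.4563, -0.32, 0.0783]
eef_rot: [[0.97, 0.242, -0.007], [0.242, -0.97, 0.007], [-0.005, -0.008, -1.0]]
force: [-0.4, 1.0, -0.9]
finger_gap: 0.0291
grasp_force: 42.3
```

Call:
carry_out --increments '[0, 0, -0.2, 0, 0, 0, 1, 0, 0, -0.31, 0, 0, 0, 1, 0, 0, -0.31, 0, 0, 0, 1, 0, 0, -0.31, 0, 0, 0, 1]'

```text
time_s: 21.8
tcp_pos: [0.4615, -0.3257, 0.0541]
eef_rot: [[0.971, 0.239, 0.008], [0.239, -0.971, -0.004], [0.007, 0.006, -1.0]]
force: [2.0, -2.9, 4.6]
finger_gap: 0.0283
grasp_force: 48.6
```

Call:
carry_out --increments '[0, 0, 0, 0, 0, 0, 0.06, 0, 0, 0, 0, 0, 0, 0.06, 0, 0, 0, 0, 0, 0, 0.06, 0, 0, 0.4, 0, 0, 0, 0.06, 0, 0, 0.8, 0, 0, 0, 0.06]'

```text
time_s: 22.22
tcp_pos: [0.4572, -0.3227, 0.1309]
eef_rot: [[0.971, 0.239, -0.004], [0.239, -0.971, 0.004], [-0.003, -0.005, -1.0]]
force: [1.1, 0.2, 0.4]
finger_gap: 0.0403
grasp_force: 0.0
```

Call:
carry_out --increments '[0.36, 1, 0.5, 0, 0, 0, 0.06, 0.36, 1, 0.5, 0, 0, 0, 0.06, 0.36, 1, 0.5, 0, 0, 0, 0.06]'

```text
time_s: 22.47
tcp_pos: [0.4955, -0.2211, 0.1844]
eef_rot: [[0.971, 0.24, 0.005], [0.24, -0.971, 0.001], [0.005, 0.0, -1.0]]
force: [-0.2, 0.9, 0.1]
finger_gap: 0.0402
grasp_force: 0.0
```

Call:
carry_out --increments '[0.36, 1, 0, 0, 0, -0.133, 0.06, 0.36, 1, 0, 0, 0, -0.133, 0.06, 0.36, 1, 0, 0, 0, -0.133, 0.06]'

```text
time_s: 22.72
tcp_pos: [0.5319, -0.1165, 0.1832]
eef_rot: [[0.999, 0.037, 0.004], [0.037, -0.999, 0.004], [0.004, -0.004, -1.0]]
force: [0.9, 1.6, -0.5]
finger_gap: 0.0398
grasp_force: 0.0
```

Call:
carry_out --increments '[0.36, 1, 0, 0, 0, 0, 0.06, 0.36, 1, 0, 0, 0, 0, 0.06, 0.36, 1, 0, 0, 0, 0, 0.06]'

```text
time_s: 22.97
tcp_pos: [0.5669, -0.0162, 0.1827]
eef_rot: [[0.999, 0.04, 0.003], [0.04, -0.999, 0.005], [0.003, -0.005, -1.0]]
force: [-0.4, 2.0, 0.1]
finger_gap: 0.04
grasp_force: 0.0
```

Call:
carry_out --increments '[0.36, 0.6, 0, 0, 0, 0, 0.06, 0.36, 0.6, 0, 0, 0, 0, 0.06, 0.36, 0.6, 0, 0, 0, 0, 0.06, 0.36, 0.6, 0, 0, 0, 0, 0.06, 0.36, 0.6, 0, 0, 0, 0, 0.06]'

```text
time_s: 23.38
tcp_pos: [0.601, 0.0358, 0.1818]
eef_rot: [[0.999, 0.032, -0.0], [0.032, -0.999, -0.0], [-0.0, 0.0, -1.0]]
force: [0.0, 0.0, 0.5]
finger_gap: 0.0399
grasp_force: 0.0
```

```bash
python3 kits.py; python3 -c "
from h import *
o=robot.get_obs();print(o['tcp_pos'],o['eef_rot'][:,0],o['finger_gap'])"
```

```text
[0.60087257 0.03460073 0.18177327]
[0.60087257 0.03460073 0.18177327] [ 9.99549233e-01  3.00211761e-02 -2.43594856e-04] 0.04003697657963682
```

```bash
python3 -c "
from h import *
im,P=cloud('side');save(im[100:300,150:400],'s7',3)"
```

```text
(no output)
```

View pics/s7.png

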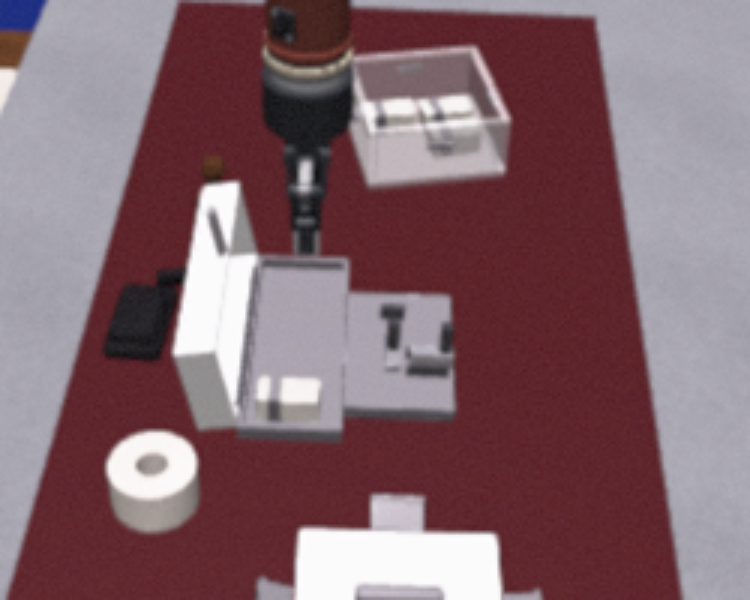

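Call:
carry_out --increments '[0.11, 0.67, -0.4, 0, 0, 0, 0.06, 0.11, 0.67, -0.8, 0, 0, 0, 0.06, 0.11, 0.67, -0.8, 0, 0, 0, 0.06, 0.11, 0.67, -0.8, 0, 0, 0, 0.06, 0.11, 0.67, -0.8, 0, 0, 0, 0.06]'

```text
time_s: 23.9
tcp_pos: [0.6115, 0.1013, 0.1006]
eef_rot: [[1.0, 0.03, -0.003], [0.03, -1.0, -0.001], [-0.003, 0.001, -1.0]]
force: [0.5, -1.4, 1.1]
finger_gap: 0.04
grasp_force: 0.0
```

Call:
carry_out --increments '[0, 0, -0.2, 0, 0, 0, 0.06, 0, 0, -0.2, 0, 0, 0, 0.06, 0, 0, -0.58, 0, 0, 0, 0.06, 0, 0, -0.58, 0, 0, 0, 0.06, 0, 0, -0.58, 0, 0, 0, 0.06]'

```text
time_s: 24.32
tcp_pos: [0.6116, 0.1003, 0.0434]
eef_rot: [[1.0, 0.028, -0.003], [0.028, -1.0, -0.002], [-0.003, 0.002, -1.0]]
force: [0.2, -0.1, 1.0]
finger_gap: 0.0402
grasp_force: 0.0
```

Call:
carry_out --increments '[0, 0, 0, 0, 0, 0, 1, 0, 0, 0, 0, 0, 0, 1, 0, 0, 0, 0, 0, 0, 1, 0, 0, 0, 0, 0, 0, 1]'

```text
time_s: 24.65
tcp_pos: [0.6138, 0.1023, 0.0456]
eef_rot: [[1.0, 0.03, 0.004], [0.03, -1.0, 0.0], [0.004, -0.0, -1.0]]
force: [-0.7, -0.8, 6.3]
finger_gap: 0.0288
grasp_force: 42.0
```

Call:
carry_out --increments '[0, 0, 0.5, 0, 0, 0, 1, 0, 0, 1, 0, 0, 0, 1, 0, 0, 1, 0, 0, 0, 1, 0, 0, 1, 0, 0, 0, 1]'

```text
time_s: 24.98
tcp_pos: [0.6159, 0.1032, 0.1494]
eef_rot: [[0.999, 0.031, 0.012], [0.031, -1.0, 0.002], [0.012, -0.002, -1.0]]
force: [-0.1, 0.3, 0.7]
finger_gap: 0.0287
grasp_force: 41.3
```

Call:
carry_out --increments '[-0.2, -1, 0.2, 0, 0, 0.133, 1, -0.2, -1, 0.2, 0, 0, 0.133, 1, -0.2, -1, 0.2, 0, 0, 0.133, 1, -0.2, -1, 0.2, 0, 0, 0.133, 1]'

```text
time_s: 25.32
tcp_pos: [0.5913, -0.0064, 0.1636]
eef_rot: [[0.974, 0.227, -0.001], [0.227, -0.974, -0.006], [-0.002, 0.006, -1.0]]
force: [0.4, -1.1, -0.7]
finger_gap: 0.0291
grasp_force: 41.3
```

Call:
carry_out --increments '[-0.2, -1, 0, 0, 0, 0, 1, -0.2, -1, 0, 0, 0, 0, 1, -0.2, -1, 0, 0, 0, 0, 1]'

```text
time_s: 25.57
tcp_pos: [0.5704, -0.1039, 0.1626]
eef_rot: [[0.973, 0.232, -0.003], [0.232, -0.973, -0.004], [-0.004, 0.004, -1.0]]
force: [-0.2, -1.3, 0.4]
finger_gap: 0.0286
grasp_force: 41.3
```

Call:
carry_out --increments '[-0.25, -1, 0, 0, 0, 0, 1, -0.25, -1, 0, 0, 0, 0, 1, -0.25, -1, 0, 0, 0, 0, 1]'

```text
time_s: 25.82
tcp_pos: [0.5448, -0.204, 0.1625]
eef_rot: [[0.973, 0.231, -0.003], [0.231, -0.973, -0.004], [-0.004, 0.003, -1.0]]
force: [-0.0, -1.4, -0.5]
finger_gap: 0.0288
grasp_force: 41.3
```

Call:
carry_out --increments '[-0.25, -1, 0, 0, 0, 0, 1, -0.25, -1, 0, 0, 0, 0, 1, -0.25, -1, 0, 0, 0, 0, 1, -0.25, -1, 0, 0, 0, 0, 1, -0.25, -1, 0, 0, 0, 0, 1]'

```text
time_s: 26.23
tcp_pos: [0.5214, -0.2985, 0.1625]
eef_rot: [[0.972, 0.234, -0.001], [0.234, -0.972, 0.001], [-0.001, -0.001, -1.0]]
force: [1.0, 0.7, 0.3]
finger_gap: 0.0284
grasp_force: 41.3
```

```bash
python3 -c "
from h import *
im,P=cloud('side');save(im,'s8'); o=robot.get_obs();print(o['tcp_pos'],o['eef_rot'][:,0],o['finger_gap'])"
```

```text
[ 0.52248951 -0.296238    0.16260763] [ 9.71333720e-01  2.37720011e-01 -8.43065713e-06] 0.028749519618043336
```

Call:
carry_out --increments '[0, -0.115, -0.3, 0, 0, 0, 1, 0, -0.115, -0.6, 0, 0, 0, 1, 0, -0.115, -0.8, 0, 0, 0, 1, 0, -0.115, -0.8, 0, 0, 0, 1, 0, -0.115, -0.8, 0, 0, 0, 1]'

```text
time_s: 26.7
tcp_pos: [0.5229, -0.3062, 0.0824]
eef_rot: [[0.971, 0.241, -0.002], [0.241, -0.971, 0.003], [-0.001, -0.003, -1.0]]
force: [1.3, -0.3, 0.2]
finger_gap: 0.0288
grasp_force: 41.2
```

Call:
carry_out --increments '[0, 0, -0.2, 0, 0, 0, 1, 0, 0, -0.31, 0, 0, 0, 1, 0, 0, -0.31, 0, 0, 0, 1, 0, 0, -0.31, 0, 0, 0, 1]'

```text
time_s: 27.03
tcp_pos: [0.5252, -0.3094, 0.0545]
eef_rot: [[0.971, 0.238, 0.006], [0.238, -0.971, -0.002], [0.005, 0.004, -1.0]]
force: [2.5, -1.4, 1.8]
finger_gap: 0.0284
grasp_force: 44.7
```

Call:
carry_out --increments '[0, 0, 0, 0, 0, 0, 0.06, 0, 0, 0, 0, 0, 0, 0.06, 0, 0, 0, 0, 0, 0, 0.06, 0, 0, 0.4, 0, 0, 0, 0.06, 0, 0, 0.8, 0, 0, 0, 0.06]'

```text
time_s: 27.45
tcp_pos: [0.5205, -0.3077, 0.131]
eef_rot: [[0.971, 0.238, -0.007], [0.238, -0.971, 0.004], [-0.005, -0.005, -1.0]]
force: [0.2, -0.8, 0.2]
finger_gap: 0.0402
grasp_force: 0.0
```

Call:
carry_out --increments '[0, 1, 0.5, 0, 0, 0, 0.06, 0, 1, 0.5, 0, 0, 0, 0.06, 0, 1, 0.5, 0, 0, 0, 0.06]'

```text
time_s: 27.7
tcp_pos: [0.523, -0.2049, 0.185]
eef_rot: [[0.971, 0.24, 0.003], [0.24, -0.971, 0.002], [0.003, -0.001, -1.0]]
force: [0.7, 0.2, -0.2]
finger_gap: 0.0401
grasp_force: 0.0
```

Call:
carry_out --increments '[0, 1, 0.2, 0, 0, -0.133, 0.06, 0, 1, 0.2, 0, 0, -0.133, 0.06, 0, 1, 0.2, 0, 0, -0.133, 0.06]'

```text
time_s: 27.95
tcp_pos: [0.5225, -0.1013, 0.2041]
eef_rot: [[0.999, 0.036, 0.002], [0.036, -0.999, 0.004], [0.002, -0.004, -1.0]]
force: [-0.6, 1.3, 0.6]
finger_gap: 0.0404
grasp_force: 0.0
```

Call:
carry_out --increments '[0, 1, 0, 0, 0, 0, 0.06, 0, 1, 0, 0, 0, 0, 0.06, 0, 1, 0, 0, 0, 0, 0.06]'

```text
time_s: 28.2
tcp_pos: [0.5215, -0.001, 0.2031]
eef_rot: [[0.999, 0.04, -0.0], [0.04, -0.999, 0.005], [0.0, -0.005, -1.0]]
force: [-0.6, 0.8, -0.5]
finger_gap: 0.0403
grasp_force: 0.0
```

Call:
carry_out --increments '[-0.1, 1, 0, 0, 0, 0, 0.06, -0.1, 1, 0, 0, 0, 0, 0.06, -0.1, 1, 0, 0, 0, 0, 0.06]'

```text
time_s: 28.45
tcp_pos: [0.5105, 0.0986, 0.203]
eef_rot: [[0.999, 0.04, -0.001], [0.04, -0.999, 0.005], [-0.0, -0.005, -1.0]]
force: [0.4, 1.2, -0.3]
finger_gap: 0.0404
grasp_force: 0.0
```

Call:
carry_out --increments '[-0.07, 1, 0, 0, 0, 0, 0.06, -0.07, 1, 0, 0, 0, 0, 0.06, -0.07, 1, 0, 0, 0, 0, 0.06, -0.07, 1, 0, 0, 0, 0, 0.06, -0.07, 1, 0, 0, 0, 0, 0.06]'

```text
time_s: 28.87
tcp_pos: [0.5043, 0.1924, 0.2025]
eef_rot: [[0.999, 0.035, -0.001], [0.035, -0.999, 0.0], [-0.001, -0.0, -1.0]]
force: [0.5, -1.7, -0.5]
finger_gap: 0.0402
grasp_force: 0.0
```

```bash
cat > l.py <<'E'
from h import *
im,P=cloud("top"); save(im,"t2"); z=P[...,2]; b=im.min(-1)
def rect(m,n):
    n0,l,s,c=cv2.connectedComponentsWithStats(m.astype(np.uint8)); k=l==1+s[1:,4].argmax()
    r=cv2.minAreaRect(P[k][:,:2].astype(np.float32)); print(n,k.sum(),np.round(r[0],4),np.round(r[1],4),round(r[2],2),np.median(z[k]).round(4))
near=lambda x,y,d:(abs(P[...,0]-x)<d)&(abs(P[...,1]-y)<d)
rect(near(.505,.327,.1)&(b>170)&(z>.008)&(z<.026),"lid")
rect(near(.497,-.3426,.1)&(z>.068)&(z<.082),"rim")
k=near(.497,-.3426,.065)&(z>.025)&(z<.06); print("kits z",k.sum(),np.percentile(z[k],[5,50,95]).round(4))
o=robot.get_obs();print(o['tcp_pos'],o['eef_rot'][:,0],o['finger_gap'])
E
python3 l.py
```

```text
lid 274 [0.4649 0.3959] [0.0871 0.0272] 3.77 0.0165
rim 932 [ 0.497  -0.3428] [0.1562 0.1582] 13.5 0.0749
kits z 1252 [0.03   0.0359 0.0417]
[0.50489286 0.19036508 0.20245488] [ 9.99510459e-01  3.12812974e-02 -5.67529891e-04] 0.040170514141657364
```

View pics/t2.png

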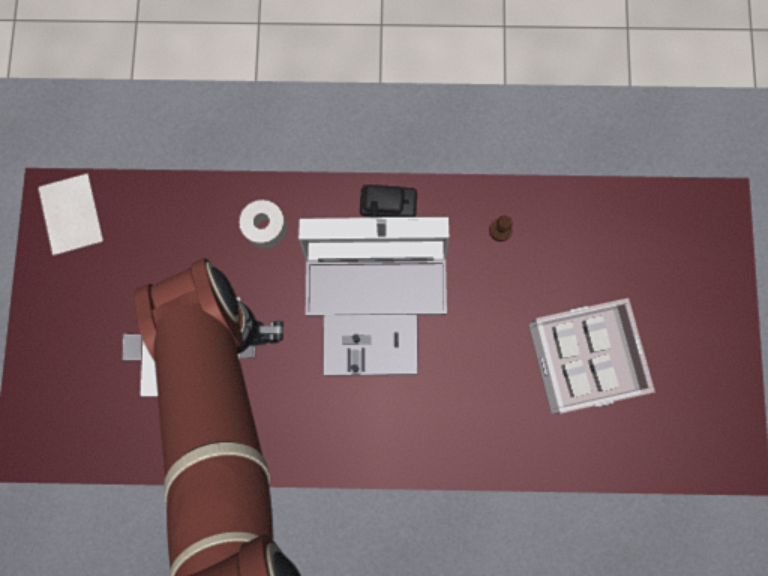

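Call:
carry_out --increments '[0, 0.9, 0, 0, 0, 0, 0.06, 0, 0.9, 0, 0, 0, 0, 0.06, 0, 0.9, -0.5, 0, 0, 0, 0.06, 0, 0.9, -0.5, 0, 0, 0, 0.06]'

```text
time_s: 29.25
tcp_pos: [0.5029, 0.2818, 0.1488]
eef_rot: [[0.999, 0.034, -0.006], [0.034, -0.999, -0.002], [-0.006, 0.002, -1.0]]
force: [-1.5, -1.6, -1.5]
finger_gap: 0.0404
grasp_force: 0.0
```

Call:
carry_out --increments '[0, 0.47, -0.3, 0, 0, 0, 0.06, 0, 0.47, -0.5, 0, 0, 0, 0.06, 0, 0.47, -0.5, 0, 0, 0, 0.06, 0, 0.47, -0.5, 0, 0, 0, 0.06, 0, 0.47, -0.5, 0, 0, 0, 0.06]'

```text
time_s: 29.67
tcp_pos: [0.5071, 0.3249, 0.1033]
eef_rot: [[1.0, 0.027, 0.002], [0.027, -1.0, -0.002], [0.001, 0.002, -1.0]]
force: [0.8, 0.0, -0.5]
finger_gap: 0.0398
grasp_force: 0.0
```

Call:
carry_out --increments '[0, 0, -0.3, 0, 0, 0, 0.06, 0, 0, -0.57, 0, 0, 0, 0.06, 0, 0, -0.57, 0, 0, 0, 0.06, 0, 0, -0.57, 0, 0, 0, 0.06]'

```text
time_s: 30.0
tcp_pos: [0.5062, 0.3257, 0.046]
eef_rot: [[1.0, 0.028, -0.0], [0.028, -1.0, -0.002], [-0.0, 0.002, -1.0]]
force: [1.2, 0.4, 0.7]
finger_gap: 0.0401
grasp_force: 0.0
```

Call:
carry_out --increments '[0, 0, 0, 0, 0, 0, 1, 0, 0, 0, 0, 0, 0, 1, 0, 0, 0, 0, 0, 0, 1, 0, 0, 0, 0, 0, 0, 1, 0, 0, 0, 0, 0, 0, 1]' --newtons 80

```text
time_s: 30.42
tcp_pos: [0.5072, 0.3278, 0.0481]
eef_rot: [[1.0, 0.03, 0.004], [0.03, -1.0, 0.001], [0.004, -0.001, -1.0]]
force: [0.1, -2.2, 7.9]
finger_gap: 0.0142
grasp_force: 81.0
```

Call:
carry_out --increments '[0, 0, 0.2, 0, 0, 0, 1, 0, 0, 0.5, 0, 0, 0, 1, 0, 0, 0.8, 0, 0, 0, 1, 0, 0, 1, 0, 0, 0, 1, 0, 0, 1, 0, 0, 0, 1]'

```text
time_s: 30.83
tcp_pos: [0.508, 0.3298, 0.1509]
eef_rot: [[0.999, 0.031, 0.009], [0.031, -1.0, 0.007], [0.009, -0.006, -1.0]]
force: [0.9, 1.1, -2.2]
finger_gap: 0.0143
grasp_force: 79.7
```

Call:
carry_out --increments '[0, -0.15, 0.2, 0, 0, 0, 1, 0, -0.35, 0.4, 0, 0, 0, 1, 0, -0.55, 0.4, 0, 0, 0, 1, 0, -0.75, 0.4, 0, 0, 0, 1, 0, -1, 0.4, 0, 0, 0, 1]'

```text
time_s: 31.25
tcp_pos: [0.5045, 0.228, 0.1849]
eef_rot: [[0.999, 0.033, -0.001], [0.033, -0.999, 0.001], [-0.001, -0.001, -1.0]]
force: [1.1, -0.3, -2.9]
finger_gap: 0.0144
grasp_force: 79.6
```

Call:
carry_out --increments '[0, -0.25, 0, 0, 0, 0, 1, 0, -0.5, 0, 0, 0, 0, 1, 0, -0.75, 0, 0, 0, 0, 1, 0, -1, 0, 0, 0, 0, 1]'

```text
time_s: 31.58
tcp_pos: [0.5044, 0.1265, 0.1845]
eef_rot: [[1.0, 0.031, -0.002], [0.031, -1.0, -0.0], [-0.002, 0.0, -1.0]]
force: [0.3, 0.1, -2.6]
finger_gap: 0.0142
grasp_force: 79.6
```

Call:
carry_out --increments '[0, -0.25, 0, 0, 0, 0, 1, 0, -0.5, 0, 0, 0, 0, 1, 0, -0.75, 0, 0, 0, 0, 1, 0, -1, 0, 0, 0, 0, 1]'

```text
time_s: 31.92
tcp_pos: [0.5044, 0.0266, 0.1845]
eef_rot: [[1.0, 0.031, -0.002], [0.031, -1.0, -0.0], [-0.002, 0.0, -1.0]]
force: [0.9, 1.0, -3.6]
finger_gap: 0.0141
grasp_force: 79.6
```

Call:
carry_out --increments '[0, -0.25, 0, 0, 0, 0, 1, 0, -0.5, 0, 0, 0, 0, 1, 0, -0.75, 0, 0, 0, 0, 1, 0, -1, 0, 0, 0, 0, 1]'

```text
time_s: 32.25
tcp_pos: [0.5044, -0.0732, 0.1845]
eef_rot: [[1.0, 0.031, -0.002], [0.031, -1.0, 0.0], [-0.002, -0.0, -1.0]]
force: [0.8, -0.2, -3.3]
finger_gap: 0.0144
grasp_force: 79.6
```

Call:
carry_out --increments '[0, -0.25, 0, 0, 0, 0.03, 1, 0, -0.5, 0, 0, 0, 0.06, 1, 0, -0.75, 0, 0, 0, 0.1, 1, 0, -1, 0, 0, 0, 0.13, 1]'

```text
time_s: 32.58
tcp_pos: [0.5044, -0.1731, 0.1844]
eef_rot: [[0.972, 0.236, -0.002], [0.236, -0.972, 0.001], [-0.002, -0.001, -1.0]]
force: [1.0, 0.7, -3.8]
finger_gap: 0.0145
grasp_force: 79.5
```

Call:
carry_out --increments '[0, -0.25, 0, 0, 0, 0, 1, 0, -0.5, 0, 0, 0, 0, 1, 0, -0.75, 0, 0, 0, 0, 1, 0, -1, 0, 0, 0, 0, 1]'

```text
time_s: 32.92
tcp_pos: [0.5044, -0.273, 0.1843]
eef_rot: [[0.973, 0.233, -0.002], [0.233, -0.973, 0.001], [-0.002, -0.002, -1.0]]
force: [0.5, -0.1, -1.5]
finger_gap: 0.014
grasp_force: 79.5
```

Call:
carry_out --increments '[-0.08, -0.25, 0, 0, 0, 0, 1, -0.08, -0.5, 0, 0, 0, 0, 1, -0.08, -0.7, 0, 0, 0, 0, 1, -0.08, -0.7, 0, 0, 0, 0, 1, -0.08, -0.7, 0, 0, 0, 0, 1]'

```text
time_s: 33.33
tcp_pos: [0.4959, -0.3434, 0.184]
eef_rot: [[0.973, 0.229, -0.002], [0.229, -0.973, 0.001], [-0.002, -0.001, -1.0]]
force: [-0.2, 1.3, -3.4]
finger_gap: 0.0145
grasp_force: 79.5
```

```bash
python3 -c "
from h import *
im,P=cloud('side');save(im[60:240,200:400],'s9',3.3); np.savez('s9.npz',im=im,P=P); o=robot.get_obs();print(o['tcp_pos'],o['eef_rot'],o['finger_gap'],o['grasp_force'])"
```

```text
[ 0.49661976 -0.3414997   0.1841539 ] [[ 0.97270412  0.23204173 -0.00182362]
 [ 0.23204539 -0.97270259  0.00214702]
 [-0.00127564 -0.00251158 -0.99999603]] 0.014348602047375954 79.5387589931488
```

View pics/s9.png

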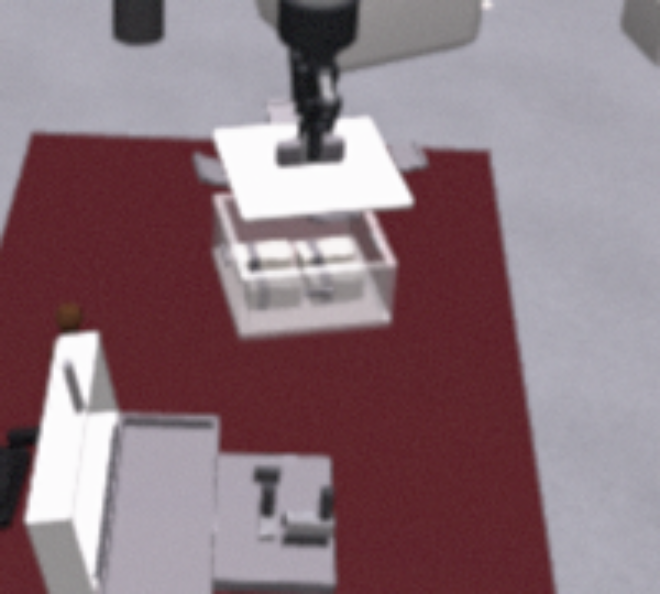

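```bash
python3 - <<'E'
from h import *
d=np.load("s9.npz"); im,P=d["im"],d["P"]; z=P[...,2]; b=im.min(-1)
near=(abs(P[...,0]-.497)<.11)&(abs(P[...,1]+.342)<.11)
for n,m in dict(plate=near&(abs(z-.152)<.007)&(b>160),rim=near&(abs(z-.075)<.005)).items():
    q=P[m]; r=cv2.minAreaRect(q[:,:2].astype(np.float32)); print(n,len(q),np.round(r,4) if 0 else (np.round(r[0],4),np.round(r[1],4),round(r[2],2)),np.median(q[:,2]).round(4))
    if n=="plate":
        A=np.c_[q[:,:2]-q[:,:2].mean(0),np.ones(len(q))]; print("tilt",np.linalg.lstsq(A,q[:,2],rcond=None)[0])
E
```

```text
plate 1249 (array([ 0.4819, -0.352 ]), array([0.1963, 0.2025]), 10.42) 0.1526
tilt [-0.0047603  -0.00496021  0.15255078]
rim 260 (array([ 0.4956, -0.3441]), array([0.1579, 0.164 ]), 12.95) 0.0748
```

```bash
python3 - <<'E'
from h import *
d=np.load("s9.npz"); im,P=d["im"],d["P"]; z=P[...,2]; b=im.min(-1)
near=(abs(P[...,0]-.497)<.11)&(abs(P[...,1]+.342)<.11)
for t in (215,235):
    m=(near&(abs(z-.152)<.006)&(b>t)).astype(np.uint8)
    m=cv2.morphologyEx(m,cv2.MORPH_OPEN,np.ones((3,3),np.uint8))
    n,l,s,c=cv2.connectedComponentsWithStats(m); k=l==1+s[1:,4].argmax()
    r=cv2.minAreaRect(P[k][:,:2].astype(np.float32)); print(t,k.sum(),np.round(r[0],4),np.round(r[1],4),round(r[2],2))
E
```

```text
215 1105 [ 0.4932 -0.342 ] [0.1651 0.1823] 12.66
235 1049 [ 0.494  -0.3417] [0.1636 0.1728] 12.73
```

Call:
carry_out --increments '[0.02, -0.015, -0.15, 0, 0, 0, 1, 0.02, -0.015, -0.3, 0, 0, 0, 1, 0.02, -0.015, -0.45, 0, 0, 0, 1, 0.02, -0.015, -0.55, 0, 0, 0, 1, 0.02, -0.015, -0.55, 0, 0, 0, 1]'

```text
time_s: 33.8
tcp_pos: [0.4982, -0.341, 0.1276]
eef_rot: [[0.972, 0.235, -0.005], [0.235, -0.972, 0.004], [-0.004, -0.005, -1.0]]
force: [0.9, -0.4, -2.4]
finger_gap: 0.0143
grasp_force: 79.5
```

Call:
carry_out --increments '[0, 0, -0.04, 0, 0, 0, 1, 0, 0, -0.08, 0, 0, 0, 1, 0, 0, -0.12, 0, 0, 0, 1, 0, 0, -0.15, 0, 0, 0, 1, 0, 0, -0.15, 0, 0, 0, 1]'

```text
time_s: 34.22
tcp_pos: [0.4997, -0.3437, 0.1154]
eef_rot: [[0.973, 0.233, 0.001], [0.233, -0.973, -0.0], [0.001, 0.0, -1.0]]
force: [0.1, 0.7, -2.4]
finger_gap: 0.0143
grasp_force: 79.5
```

```bash
python3 -c "
from h import *
im,P=cloud('side');save(im[60:240,200:400],'s10',3.3); np.savez('s10.npz',im=im,P=P); o=robot.get_obs();print(o['tcp_pos'],o['eef_rot'][:,0],o['finger_gap'],o['grasp_force'],o['force'])"
```

```text
[ 0.49957337 -0.34369783  0.11547572] [9.72541483e-01 2.32729226e-01 4.13361673e-04] 0.014095817103103083 79.53276515007019 [-0.03520048 -0.67512444 -2.36798576]
```

Call:
carry_out --increments '[0, 0, -0.02, 0, 0, 0, 1, 0, 0, -0.03, 0, 0, 0, 1, 0, 0, -0.03, 0, 0, 0, 1, 0, 0, -0.03, 0, 0, 0, 1]'

```text
time_s: 34.6
tcp_pos: [0.4997, -0.3438, 0.1151]
eef_rot: [[0.973, 0.233, 0.001], [0.233, -0.973, -0.001], [0.001, 0.001, -1.0]]
force: [-3.3, 1.8, 10.5]
finger_gap: 0.0142
grasp_force: 81.4
```

Call:
carry_out --increments '[0, 0, 0, 0, 0, 0, 0.2, 0, 0, 0, 0, 0, 0, 0.2, 0, 0, 0, 0, 0, 0, 0.2, 0, 0, 0.3, 0, 0, 0, 0.2, 0, 0, 0.7, 0, 0, 0, 0.2]'

```text
time_s: 35.02
tcp_pos: [0.4971, -0.3423, 0.1792]
eef_rot: [[0.972, 0.233, -0.008], [0.233, -0.972, 0.005], [-0.007, -0.007, -1.0]]
force: [-0.2, 0.4, 0.4]
finger_gap: 0.0342
grasp_force: 0.0
```

Call:
carry_out --increments '[0, 0.9, 0.3, 0, 0, 0, 1, 0, 0.9, 0.3, 0, 0, 0, 1, 0, 0.9, 0.3, 0, 0, 0, 1]' --newtons 60

```text
time_s: 35.27
tcp_pos: [0.5017, -0.2465, 0.2149]
eef_rot: [[0.971, 0.241, 0.005], [0.24, -0.971, 0.004], [0.006, -0.003, -1.0]]
force: [-0.0, 1.0, 0.5]
finger_gap: 0.0002
grasp_force: 0.0
```

Call:
carry_out --increments '[0, 0.9, 0, 0, 0, 0, 1, 0, 0.9, 0, 0, 0, 0, 1, 0, 0.9, 0, 0, 0, 0, 1, 0, 0.9, 0, 0, 0, 0, 1, 0, 0.9, 0, 0, 0, 0, 1]'

```text
time_s: 35.68
tcp_pos: [0.4996, -0.1638, 0.2123]
eef_rot: [[0.972, 0.234, 0.0], [0.234, -0.972, -0.001], [-0.0, 0.001, -1.0]]
force: [-0.7, -0.1, -0.6]
finger_gap: -0.0003
grasp_force: 0.0
```

```bash
python3 - <<'E'
from h import *
im,P=cloud("top"); save(im[180:310,330:460],"t3",4.5); z=P[...,2]; b=im.min(-1)
near=(abs(P[...,0]-.497)<.13)&(abs(P[...,1]+.342)<.13)
m=(near&(abs(z-.083)<.006)&(b>190)).astype(np.uint8)
m=cv2.morphologyEx(m,cv2.MORPH_OPEN,np.ones((3,3),np.uint8))
n,l,s,c=cv2.connectedComponentsWithStats(m); k=l==1+s[1:,4].argmax()
q=P[k]; r=cv2.minAreaRect(q[:,:2].astype(np.float32)); print(k.sum(),np.round(r[0],4),np.round(r[1],4),round(r[2],2),np.median(q[:,2]))
A=np.c_[q[:,:2]-q[:,:2].mean(0),np.ones(len(q))]; print("tilt",np.linalg.lstsq(A,q[:,2],rcond=None)[0])
o=robot.get_obs();print(o['tcp_pos'],o['eef_rot'][:,0],o['finger_gap'])
a=np.radians(13.5);R=np.array([[np.cos(a),-np.sin(a)],[np.sin(a),np.cos(a)]])
p=(P[...,:2]-[.497,-.3428])@R
for i,e in enumerate([(1,0),(0,1),(-1,0),(0,-1)]):
    rad=p@np.array(e); lat=abs(p@np.array([-e[1],e[0]]))
    for lo in (.085,.095,.105):
        s=(lat<.015)&(rad>lo)&(rad<lo+.01)&(z>.05); print(i,lo,s.sum(),np.median(z[s]).round(4) if s.any() else None)
E
```

```text
3020 [ 0.5011 -0.3534] [0.1644 0.1411] 13.4 0.08310762729163057
tilt [-0.00014746  0.00210265  0.08308536]
[ 0.49941143 -0.16518887  0.21219037] [ 9.72882983e-01  2.31297563e-01 -3.72804113e-04] 0.00020115907483958493
0 0.085 41 0.0834
0 0.095 44 0.0872
0 0.105 39 0.0924
1 0.085 0 None
1 0.095 0 None
1 0.105 0 None
2 0.085 55 0.0822
2 0.095 55 0.0846
2 0.105 48 0.0867
3 0.085 61 0.0854
3 0.095 66 0.0897
3 0.105 31 0.0946
```

View pics/t3.png

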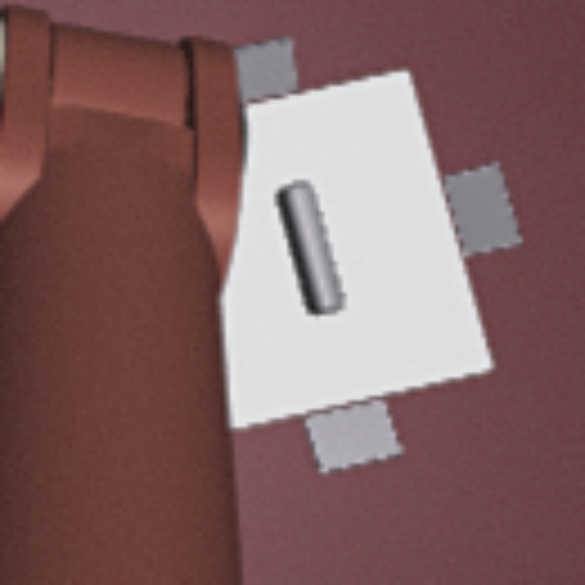

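Call:
carry_out --increments '[-0.26, -0.75, -0.3, 0, 0, 0, 1, -0.26, -0.75, -0.6, 0, 0, 0, 1, -0.26, -0.75, -0.82, 0, 0, 0, 1, -0.26, -0.75, -0.82, 0, 0, 0, 1, -0.26, -0.75, -0.82, 0, 0, 0, 1]'

```text
time_s: 36.15
tcp_pos: [0.4715, -0.2407, 0.1286]
eef_rot: [[0.974, 0.228, -0.005], [0.228, -0.974, 0.001], [-0.004, -0.002, -1.0]]
force: [-0.9, 0.8, 0.3]
finger_gap: -0.0002
grasp_force: 0.0
```

Call:
carry_out --increments '[0, 0, -0.12, 0, 0, 0, 1, 0, 0, -0.25, 0, 0, 0, 1, 0, 0, -0.38, 0, 0, 0, 1, 0, 0, -0.52, 0, 0, 0, 1, 0, 0, -0.52, 0, 0, 0, 1]'

```text
time_s: 36.57
tcp_pos: [0.4745, -0.2375, 0.0785]
eef_rot: [[0.972, 0.234, 0.001], [0.234, -0.972, 0.001], [0.001, -0.001, -1.0]]
force: [-0.8, -0.1, -0.7]
finger_gap: -0.0
grasp_force: 0.0
```

```bash
python3 -c "
from h import *
im,P=cloud('side');save(im[90:210,220:370],'s11',4.5); o=robot.get_obs();print(o['tcp_pos'],o['eef_rot'][:,0],o['force'])"
```

```text
[ 0.47462414 -0.23791747  0.07925684] [0.97220394 0.23413072 0.00152013] [-0.19808825 -0.54394072 -0.0839674 ]
```

View pics/s11.png

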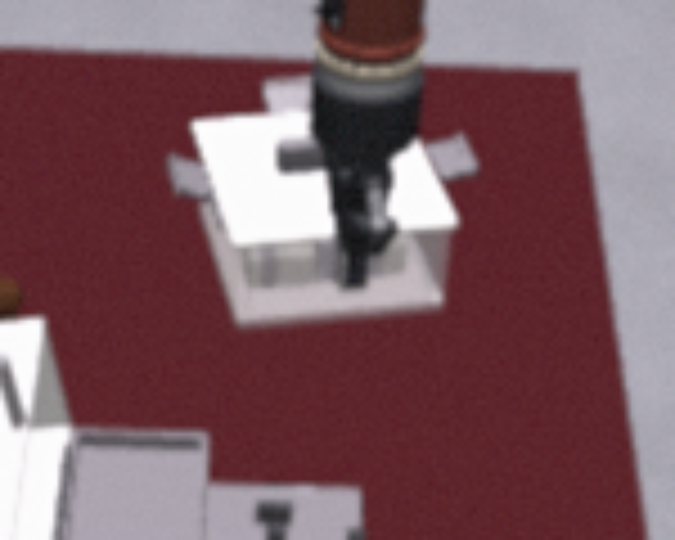

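Call:
carry_out --increments '[0.01, -0.03, 0, 0, 0, 0, 1, 0.015, -0.06, 0, 0, 0, 0, 1, 0.015, -0.06, 0, 0, 0, 0, 1, 0.015, -0.06, 0, 0, 0, 0, 1]'

```text
time_s: 36.95
tcp_pos: [0.4761, -0.2448, 0.0794]
eef_rot: [[0.972, 0.233, 0.003], [0.233, -0.972, -0.001], [0.003, 0.001, -1.0]]
force: [0.6, 0.9, 2.5]
finger_gap: 0.0
grasp_force: 0.9
```

Call:
carry_out --increments '[0.01, -0.03, 0, 0, 0, 0, 1, 0.01, -0.03, 0, 0, 0, 0, 1, 0.01, -0.03, 0, 0, 0, 0, 1]'

```text
time_s: 37.2
tcp_pos: [0.4764, -0.2476, 0.0784]
eef_rot: [[0.973, 0.233, 0.001], [0.233, -0.973, 0.0], [0.001, 0.0, -1.0]]
force: [0.6, 2.6, 0.0]
finger_gap: -0.0
grasp_force: 1.0
```

Call:
carry_out --increments '[0.005, -0.02, 0, 0, 0, 0, 1, 0.005, -0.02, 0, 0, 0, 0, 1, 0.005, -0.02, 0, 0, 0, 0, 1]'

```text
time_s: 37.45
tcp_pos: [0.4766, -0.2486, 0.0782]
eef_rot: [[0.972, 0.234, -0.0], [0.234, -0.972, 0.001], [0.0, -0.001, -1.0]]
force: [1.7, 4.7, 0.4]
finger_gap: 0.0002
grasp_force: 2.3
```

Call:
carry_out --increments '[0.005, -0.02, 0, 0, 0, 0, 1, 0.005, -0.02, 0, 0, 0, 0, 1, 0.005, -0.02, 0, 0, 0, 0, 1]'

```text
time_s: 37.7
tcp_pos: [0.4766, -0.2487, 0.0782]
eef_rot: [[0.972, 0.235, -0.002], [0.235, -0.972, 0.004], [-0.001, -0.004, -1.0]]
force: [-0.7, 8.5, 2.3]
finger_gap: 0.0002
grasp_force: 3.9
```

Call:
carry_out --increments '[-0.05, 0.2, 0, 0, 0, 0, 1, -0.05, 0.2, 0.4, 0, 0, 0, 1, -0.05, 0.2, 0.8, 0, 0, 0, 1, -0.05, 0.2, 0.8, 0, 0, 0, 1]'

```text
time_s: 38.03
tcp_pos: [0.4757, -0.235, 0.1648]
eef_rot: [[0.973, 0.231, 0.012], [0.231, -0.973, -0.008], [0.01, 0.011, -1.0]]
force: [1.8, 0.1, 0.5]
finger_gap: 0.0002
grasp_force: 0.0
```

Call:
carry_out --increments '[0.9, 0, 0, 0, 0, 0, 1, 0.9, 0, 0, 0, 0, 0, 1, 0.9, 0, 0, 0, 0, 0, 1]'

```text
time_s: 38.28
tcp_pos: [0.5686, -0.2322, 0.1591]
eef_rot: [[0.972, 0.234, 0.01], [0.234, -0.972, -0.002], [0.009, 0.005, -1.0]]
force: [0.5, 1.0, 1.4]
finger_gap: 0.0001
grasp_force: 0.0
```

Call:
carry_out --increments '[0.36, -0.88, 0, 0, 0, 0, 1, 0.36, -0.88, -0.3, 0, 0, 0, 1, 0.36, -0.88, -0.3, 0, 0, 0, 1, 0.36, -0.88, -0.3, 0, 0, 0, 1, 0.36, -0.88, -0.3, 0, 0, 0, 1]'

```text
time_s: 38.7
tcp_pos: [0.5964, -0.3222, 0.1267]
eef_rot: [[0.973, 0.229, -0.003], [0.229, -0.973, -0.001], [-0.003, 0.0, -1.0]]
force: [0.4, 1.1, -0.2]
finger_gap: 0.0001
grasp_force: 0.0
```

```bash
python3 -c "
from h import *
im,P=cloud('side');o=robot.get_obs();print(o['tcp_pos'],o['eef_rot'][:,0],o['force'])"
```

```text
[ 0.59724968 -0.32009961  0.12779406] [ 0.97279278  0.23167463 -0.00103421] [-0.46331483 -0.04593677 -0.05526583]
```

Call:
carry_out --increments '[0.04, 0.01, -0.12, 0, 0, 0, 1, 0.04, 0.01, -0.25, 0, 0, 0, 1, 0.04, 0.01, -0.38, 0, 0, 0, 1, 0.04, 0.01, -0.5, 0, 0, 0, 1, 0.04, 0.01, -0.5, 0, 0, 0, 1]'

```text
time_s: 39.17
tcp_pos: [0.6001, -0.3169, 0.0745]
eef_rot: [[0.972, 0.234, -0.006], [0.234, -0.972, 0.003], [-0.005, -0.004, -1.0]]
force: [1.0, -0.2, -0.3]
finger_gap: -0.0001
grasp_force: 0.5
```

Call:
carry_out --increments '[-0.02, -0.005, 0, 0, 0, 0, 1, -0.04, -0.01, 0, 0, 0, 0, 1, -0.04, -0.01, 0, 0, 0, 0, 1, -0.04, -0.01, 0, 0, 0, 0, 1]'

```text
time_s: 39.5
tcp_pos: [0.5974, -0.32, 0.0786]
eef_rot: [[0.973, 0.232, -0.001], [0.232, -0.973, -0.0], [-0.001, 0.0, -1.0]]
force: [0.2, 0.5, 0.4]
finger_gap: 0.0002
grasp_force: 0.1
```

Call:
carry_out --increments '[-0.02, -0.005, 0, 0, 0, 0, 1, -0.03, -0.007, 0, 0, 0, 0, 1, -0.03, -0.007, 0, 0, 0, 0, 1]'

```text
time_s: 39.75
tcp_pos: [0.5949, -0.3206, 0.0787]
eef_rot: [[0.973, 0.232, 0.001], [0.232, -0.973, -0.0], [0.0, 0.0, -1.0]]
force: [1.8, 0.7, -0.5]
finger_gap: 0.0002
grasp_force: 0.4
```

Call:
carry_out --increments '[-0.02, -0.005, 0, 0, 0, 0, 1, -0.02, -0.005, 0, 0, 0, 0, 1, -0.02, -0.005, 0, 0, 0, 0, 1]'

```text
time_s: 40.0
tcp_pos: [0.5928, -0.321, 0.0784]
eef_rot: [[0.973, 0.233, -0.0], [0.233, -0.973, -0.0], [-0.0, 0.0, -1.0]]
force: [1.1, 0.5, 0.2]
finger_gap: 0.0
grasp_force: 0.5
```

Call:
carry_out --increments '[-0.02, -0.005, 0, 0, 0, 0, 1, -0.02, -0.005, 0, 0, 0, 0, 1, -0.02, -0.005, 0, 0, 0, 0, 1]'

```text
time_s: 40.25
tcp_pos: [0.5906, -0.3215, 0.0783]
eef_rot: [[0.973, 0.233, -0.001], [0.233, -0.973, -0.0], [-0.001, -0.0, -1.0]]
force: [1.1, 0.8, 0.4]
finger_gap: -0.0001
grasp_force: 0.4
```

Call:
carry_out --increments '[-0.02, -0.005, 0, 0, 0, 0, 1, -0.02, -0.005, 0, 0, 0, 0, 1, -0.02, -0.005, 0, 0, 0, 0, 1]'

```text
time_s: 40.5
tcp_pos: [0.5902, -0.3215, 0.0786]
eef_rot: [[0.972, 0.233, 0.003], [0.233, -0.972, -0.0], [0.003, 0.001, -1.0]]
force: [4.2, 0.9, -1.9]
finger_gap: -0.0003
grasp_force: 2.2
```

Call:
carry_out --increments '[-0.02, -0.005, 0, 0, 0, 0, 1, -0.02, -0.005, 0, 0, 0, 0, 1, -0.02, -0.005, 0, 0, 0, 0, 1]'

```text
time_s: 40.75
tcp_pos: [0.5902, -0.3215, 0.0792]
eef_rot: [[0.972, 0.234, 0.007], [0.234, -0.972, -0.0], [0.007, 0.002, -1.0]]
force: [7.2, 1.3, -2.1]
finger_gap: -0.0001
grasp_force: 3.5
```

```bash
python3 -c "
from h import *
im,P=cloud('side');save(im[90:210,220:370],'s12',4.5);o=robot.get_obs();print(o['tcp_pos'],o['eef_rot'][:,0],o['force'])"
```

```text
[ 0.59016175 -0.32145745  0.07919665] [0.97222057 0.2339668  0.00683385] [ 6.7401385   0.59048064 -1.94763344]
```

View pics/s12.png

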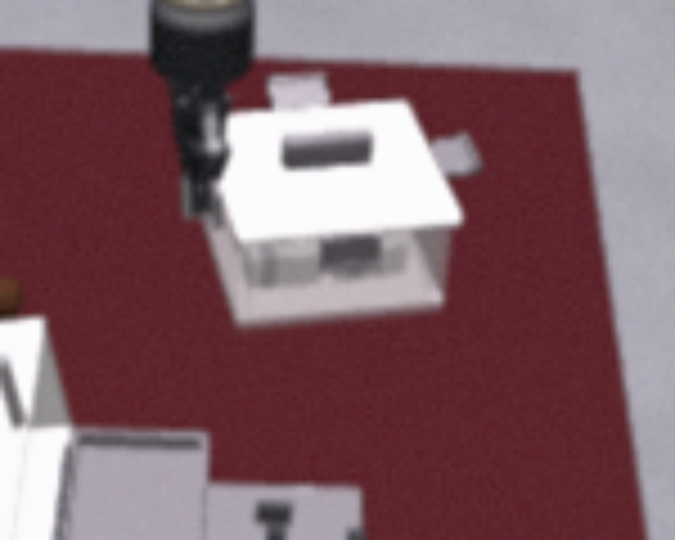

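Call:
carry_out --increments '[0.2, 0.05, 0, 0, 0, 0, 1, 0.2, 0.05, 0.4, 0, 0, 0, 1, 0.2, 0.05, 0.8, 0, 0, 0, 1, 0.2, 0.05, 0.8, 0, 0, 0, 1]'

```text
time_s: 41.13
tcp_pos: [0.6101, -0.3197, 0.166]
eef_rot: [[0.973, 0.232, 0.01], [0.232, -0.973, -0.006], [0.008, 0.009, -1.0]]
force: [1.6, -0.6, 1.5]
finger_gap: -0.0001
grasp_force: 0.0
```

Call:
carry_out --increments '[-0.4, -0.7, 0, 0, 0, 0, 1, -0.4, -0.7, 0, 0, 0, 0, 1, -0.4, -0.7, 0, 0, 0, 0, 1]'

```text
time_s: 41.38
tcp_pos: [0.5575, -0.3998, 0.1581]
eef_rot: [[0.976, 0.219, -0.01], [0.219, -0.976, -0.01], [-0.012, 0.008, -1.0]]
force: [-1.9, -2.8, 0.2]
finger_gap: -0.0002
grasp_force: 0.0
```

Call:
carry_out --increments '[-0.45, -0.6, 0, 0, 0, 0, 1, -0.45, -0.6, -0.3, 0, 0, 0, 1, -0.45, -0.6, -0.3, 0, 0, 0, 1, -0.45, -0.6, -0.3, 0, 0, 0, 1, -0.45, -0.6, -0.3, 0, 0, 0, 1]'

```text
time_s: 41.8
tcp_pos: [0.5208, -0.4471, 0.1276]
eef_rot: [[0.973, 0.231, -0.002], [0.231, -0.973, 0.002], [-0.002, -0.002, -1.0]]
force: [0.7, 0.0, 0.5]
finger_gap: -0.0001
grasp_force: 0.0
```

```bash
python3 -c "
from h import *
im,P=cloud('side');o=robot.get_obs();print(o['tcp_pos'],o['eef_rot'][:,0],o['force'])"
```

```text
[ 0.52248042 -0.44600883  0.12846029] [9.72283552e-01 2.33804347e-01 4.70122716e-04] [0.17091978 0.19860381 0.4581915 ]
```

Call:
carry_out --increments '[0.005, -0.015, -0.12, 0, 0, 0, 1, 0.005, -0.015, -0.25, 0, 0, 0, 1, 0.005, -0.015, -0.38, 0, 0, 0, 1, 0.005, -0.015, -0.5, 0, 0, 0, 1, 0.005, -0.015, -0.5, 0, 0, 0, 1]'

```text
time_s: 42.27
tcp_pos: [0.5211, -0.4477, 0.0745]
eef_rot: [[0.972, 0.233, -0.004], [0.233, -0.972, 0.003], [-0.004, -0.004, -1.0]]
force: [1.5, -0.5, -0.4]
finger_gap: 0.0001
grasp_force: 0.6
```

Call:
carry_out --increments '[-0.01, 0.04, 0, 0, 0, 0, 1, -0.018, 0.08, 0, 0, 0, 0, 1, -0.018, 0.08, 0, 0, 0, 0, 1, -0.018, 0.08, 0, 0, 0, 0, 1]'

```text
time_s: 42.6
tcp_pos: [0.5201, -0.4405, 0.0784]
eef_rot: [[0.973, 0.233, -0.001], [0.233, -0.973, 0.0], [-0.001, -0.001, -1.0]]
force: [-0.5, -2.0, -0.1]
finger_gap: 0.0001
grasp_force: 0.5
```

Call:
carry_out --increments '[-0.005, 0.02, 0, 0, 0, 0, 1, -0.005, 0.02, 0, 0, 0, 0, 1, -0.005, 0.02, 0, 0, 0, 0, 1]'

```text
time_s: 42.85
tcp_pos: [0.52, -0.4403, 0.0789]
eef_rot: [[0.973, 0.232, 0.001], [0.232, -0.973, -0.003], [0.0, 0.003, -1.0]]
force: [0.7, -4.5, -1.8]
finger_gap: -0.0001
grasp_force: 2.4
```

Call:
carry_out --increments '[-0.005, 0.02, 0, 0, 0, 0, 1, -0.005, 0.02, 0, 0, 0, 0, 1, -0.005, 0.02, 0, 0, 0, 0, 1]'

```text
time_s: 43.1
tcp_pos: [0.52, -0.4402, 0.0793]
eef_rot: [[0.973, 0.231, 0.003], [0.231, -0.973, -0.006], [0.001, 0.007, -1.0]]
force: [1.5, -7.4, -0.9]
finger_gap: -0.0
grasp_force: 3.8
```

Call:
carry_out --increments '[0.05, -0.2, 0, 0, 0, 0, 1, 0.05, -0.2, 0.4, 0, 0, 0, 1, 0.05, -0.2, 0.8, 0, 0, 0, 1, 0.05, -0.2, 0.8, 0, 0, 0, 1]'

```text
time_s: 43.43
tcp_pos: [0.5293, -0.4578, 0.1664]
eef_rot: [[0.972, 0.233, 0.012], [0.233, -0.972, -0.005], [0.011, 0.008, -1.0]]
force: [1.1, -0.7, 1.8]
finger_gap: -0.0004
grasp_force: 0.0
```

Call:
carry_out --increments '[-0.7, 0, 0, 0, 0, 0, 1, -0.7, 0, 0, 0, 0, 0, 1, -0.7, 0, 0, 0, 0, 0, 1]'

```text
time_s: 43.68
tcp_pos: [0.447, -0.4569, 0.1581]
eef_rot: [[0.974, 0.227, -0.009], [0.227, -0.974, 0.003], [-0.008, -0.005, -1.0]]
force: [-0.8, -0.9, -0.5]
finger_gap: -0.0001
grasp_force: 0.0
```

Call:
carry_out --increments '[-0.6, 0.9, 0, 0, 0, 0, 1, -0.6, 0.9, -0.3, 0, 0, 0, 1, -0.6, 0.9, -0.3, 0, 0, 0, 1, -0.6, 0.9, -0.3, 0, 0, 0, 1, -0.6, 0.9, -0.3, 0, 0, 0, 1]'

```text
time_s: 44.1
tcp_pos: [0.3938, -0.3633, 0.1278]
eef_rot: [[0.972, 0.235, -0.003], [0.235, -0.972, 0.005], [-0.001, -0.005, -1.0]]
force: [0.6, -0.6, -0.1]
finger_gap: -0.0001
grasp_force: 0.0
```

```bash
python3 -c "
from h import *
im,P=cloud('side');o=robot.get_obs();print(o['tcp_pos'],o['eef_rot'][:,0],o['force'])"
```

```text
[ 0.39542431 -0.36564807  0.12862623] [0.97220912 0.2341119  0.00102362] [ 0.8608629  -1.13774502  0.44327936]
```

Call:
carry_out --increments '[0, -0.02, -0.12, 0, 0, 0, 1, 0, -0.02, -0.25, 0, 0, 0, 1, 0, -0.02, -0.38, 0, 0, 0, 1, 0, -0.02, -0.5, 0, 0, 0, 1, 0, -0.02, -0.5, 0, 0, 0, 1]'

```text
time_s: 44.57
tcp_pos: [0.395, -0.3694, 0.0771]
eef_rot: [[0.973, 0.232, -0.001], [0.232, -0.973, 0.001], [-0.001, -0.001, -1.0]]
force: [-0.8, -0.2, 0.2]
finger_gap: 0.0
grasp_force: 0.0
```

Call:
carry_out --increments '[0.04, 0.01, 0, 0, 0, 0, 1, 0.08, 0.02, 0, 0, 0, 0, 1, 0.08, 0.02, 0, 0, 0, 0, 1, 0.08, 0.02, 0, 0, 0, 0, 1]'

```text
time_s: 44.9
tcp_pos: [0.4042, -0.3669, 0.0791]
eef_rot: [[0.972, 0.234, 0.003], [0.234, -0.972, -0.001], [0.002, 0.002, -1.0]]
force: [0.6, 0.0, 0.2]
finger_gap: 0.0003
grasp_force: 0.0
```

Call:
carry_out --increments '[0.02, 0.005, 0, 0, 0, 0, 1, 0.02, 0.005, 0, 0, 0, 0, 1, 0.02, 0.005, 0, 0, 0, 0, 1]'

```text
time_s: 45.15
tcp_pos: [0.4048, -0.3667, 0.0787]
eef_rot: [[0.973, 0.233, 0.001], [0.233, -0.973, -0.001], [0.0, 0.001, -1.0]]
force: [-0.2, -0.1, 0.5]
finger_gap: -0.0001
grasp_force: 0.6
```

Call:
carry_out --increments '[0.02, 0.005, 0, 0, 0, 0, 1, 0.02, 0.005, 0, 0, 0, 0, 1, 0.02, 0.005, 0, 0, 0, 0, 1]'

```text
time_s: 45.4
tcp_pos: [0.4048, -0.3666, 0.0785]
eef_rot: [[0.973, 0.231, -0.003], [0.231, -0.973, -0.0], [-0.003, -0.0, -1.0]]
force: [-5.0, -1.9, 4.0]
finger_gap: 0.0004
grasp_force: 2.6
```

Call:
carry_out --increments '[-0.2, -0.05, 0, 0, 0, 0, 1, -0.2, -0.05, 0.4, 0, 0, 0, 1, -0.2, -0.05, 0.9, 0, 0, 0, 1, -0.2, -0.05, 0.9, 0, 0, 0, 1]'

```text
time_s: 45.73
tcp_pos: [0.3904, -0.3726, 0.174]
eef_rot: [[0.972, 0.233, 0.011], [0.233, -0.972, -0.007], [0.009, 0.009, -1.0]]
force: [0.1, -0.6, -0.4]
finger_gap: -0.0003
grasp_force: 0.0
```

Call:
carry_out --increments '[-0.6, -0.9, 0.5, 0, 0, 0, 1, -0.6, -0.9, 0.5, 0, 0, 0, 1, -0.6, -0.9, 0.5, 0, 0, 0, 1]'

```text
time_s: 45.98
tcp_pos: [0.3269, -0.4623, 0.22]
eef_rot: [[0.972, 0.234, 0.003], [0.234, -0.972, -0.002], [0.002, 0.003, -1.0]]
force: [-0.8, -1.2, 0.1]
finger_gap: -0.0
grasp_force: 0.0
```

Call:
carry_out --increments '[-0.6, -0.9, 0, 0, 0, 0, 1, -0.6, -0.9, 0, 0, 0, 0, 1, -0.6, -0.9, 0, 0, 0, 0, 1, -0.6, -0.9, 0, 0, 0, 0, 1, -0.6, -0.9, 0, 0, 0, 0, 1]'

```text
time_s: 46.4
tcp_pos: [0.2658, -0.552, 0.2179]
eef_rot: [[0.973, 0.229, 0.001], [0.229, -0.973, -0.0], [0.001, 0.0, -1.0]]
force: [1.7, 0.8, 0.1]
finger_gap: 0.0001
grasp_force: 0.0
```

```bash
python3 - <<'E'
from h import *
im,P=cloud("top"); z=P[...,2]; b=im.min(-1); ims,_=cloud("side")
a=cv2.resize(im[180:310,330:460],(390,390)); c=cv2.resize(ims[100:200,230:330],(390,390)); save(np.hstack([a,c]),"end",1)
near=(abs(P[...,0]-.497)<.13)&(abs(P[...,1]+.342)<.13)
m=(near&(abs(z-.083)<.006)&(b>190)).astype(np.uint8)
n,l,s,c=cv2.connectedComponentsWithStats(m); k=l==1+s[1:,4].argmax()
q=P[k]; r=cv2.minAreaRect(q[:,:2].astype(np.float32)); print(k.sum(),np.round(r[0],4),np.round(r[1],4),round(r[2],2),np.median(q[:,2]))
A=np.c_[q[:,:2]-q[:,:2].mean(0),np.ones(len(q))]; print("tilt",np.linalg.lstsq(A,q[:,2],rcond=None)[0])
t=np.radians(13.5);R=np.array([[np.cos(t),-np.sin(t)],[np.sin(t),np.cos(t)]])
p=(P[...,:2]-np.array(r[0]))@R
for i,e in enumerate([(1,0),(0,1),(-1,0),(0,-1)]):
    rad=p@np.array(e); lat=abs(p@np.array([-e[1],e[0]])); s=(lat<.018)&(rad>.086)&(rad<.125)&(z>.03)&(z<.12)
    print(i,s.sum(),rad[s].max().round(4) if s.any() else None)
E
```

```text
4344 [ 0.4991 -0.3382] [0.1644 0.1696] 13.52 0.08328119341019713
tilt [-0.00132037  0.00179568  0.08325301]
0 11 0.09
1 46 0.0894
2 18 0.09
3 12 0.0883
```

View pics/end.png

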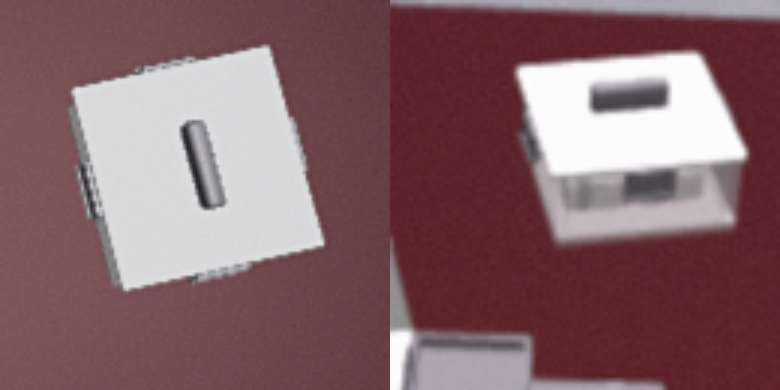

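```bash
python3 -c "
from plant import robot
print(robot.sign_off())"
```

```text
the job is handed in; nothing more can be done
None
```

The job is handed in; the hand-in call gave no verdict, but the last images showed all four kits in the box, the lid level on the rim about 4 mm off centre (6 mm allowed), and all four clips down against the walls. The mouse, label roll and stamp were not touched.

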